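# Stir bar in, then hold the conductivity probe in the cell's port

## Robot

A 6-joint arm with a two-finger parallel gripper is mounted at the origin on a cart in front of the work surface, level with it; the furniture and walls round the work are solid. World frame = base frame: x ahead of the robot, y to its left, z up, the work surface at z = 0. Lengths are in m, angles in rad, forces in N, time in s.
With the tool pointing down it reaches from about 0.375 to 0.9 m from the base axis. Payload 3.1 kg.
Tool frame: the origin (TCP) lies on the centre line of the jaws, within the pads' length; the fingertips stand 25 mm ahead of it and the grasp point (between the pads) lies 6 mm ahead of it (manip.tips_ahead is the distance from the TCP to the fingertips, in m); z points along the fingers, y is the direction in which the jaws open and shut (so a half turn about z gives the same grasp; the last joint's range is limited). The gripper opens to 85 mm and grips with 20 to 120 N. Pads are 22 mm wide; open, the fingers measure 114 mm over their backs; the gripper's body (76 mm by 85 mm) begins 54 mm behind the grasp point. The pads swing forward as they close: fully open they stand 13 mm farther back than shut.
Start: joints at [1.014, 0.527, 1.433, -0, 1.181, -0.178], TCP at [0.231, 0.581, 0.256] pointing down, gripper open.
Joint ranges: [-3.08, 3.08], [-0.75, 2.2], [0.22, 2.44], [-1.43, 4.57], [0, 2.65], [-2.85, 2.85]. Speed limits (rad/s): [2.79, 2.79, 3.14, 3.14, 3.14, 3.14].

## Interface

Orientations are given as a unit quaternion [x, y, z, w].
In Python, from station import manip gives the robot as it stands.
- The arm moves only by the tool play_rows, never from a script. Its argument "steps" is a list that holds one entry, the list of rows, each a list of 6 numbers: the shift along the tool's x, y, z in m, then the turn, a rotation vector about the tool's x, y, z in degrees. In form: [[[x, y, z, rx, ry, rz], ...]]. A call has 1 to 10 rows; each row shifts and turns the commanded pose from where the row before left it, along the tool's axes as they then stand; what a row does not reach is not made up. A row lasts 1/8 s, in which the tool goes at most 62.5 mm and 10.7 degrees, less where a joint would pass 70% of its speed; a pose out of reach is approached as far as the arm can. A call is refused whole if a number of a shift passes 0.0625 or a number of a turn 10.7, either way. A call with a gripper value outside its range is refused whole. "fingers" is the opening, from 0 (shut) to 1 (fully open), set as the call begins (left out, the last holds). The fingers move at their own pace and stop on an object; "squeeze" is the grip in N (left out, the last holds). Time passes only in rows, so rows that do not move let the fingers close. It gives the time, the measured TCP pose, the force and the opening at its end, in the units of the state.
- manip.sense(): the state, without advancing time (a new reading comes with each control period).
- manip.snapshot(name): name is "scene" or "top"; returns a dict with "img" (400x640x3 uint8, red, green, blue), "K" (3x3 intrinsics, pixels), "world_from_camera" (4x4, takes a point from camera to world coordinates). Camera axes: x right, y down, z forward; pixel columns grow to the right and rows downward; lengths in m; the calibration is good to about 2 mm. A picture is of the moment at which its call begins. There is no depth.
- manip.sign_off(): hands the job in, once; it reports no verdict.
Trained networks look in a picture, given as the dict that the camera call returned (one of the last four; its "shot" number tells which), for a name from the list of things; names that differ only in an ending like _2 or _b are one class to them, and where a whole thing is asked for, a point or a joint stands for the part that bears it (a point fixed in the world has none). Each returns a list of dicts, best first, with "score" (0 to 1); they miss things now and then, are a little off and sometimes report something else, mostly with a low value. They report only what shows in the picture. A call takes as long as a camera call.
- manip.regions_of(label, picture): "pixels" (400x640 bool, what is visible of it) and "rect" ([left, top, right, bottom] in pixels, round what is visible of it).
- manip.pinpoint(label, picture): "point" ([column, row] in pixels: a listed point, or the origin of a listed thing).
The state is a dict: "t": time; "q": joint angles; "qd": joint speeds; "tau": joint torques, N m; "tcp_pos": TCP position; "tool_rot": TCP orientation; "force": force on the tool from outside, world axes, zero at the start; "ft_torque": the same for the moment, N m; "finger_gap": opening from 0.0 (shut) to 1.0 (fully open).
Only numpy, scipy, OpenCV 4.12 (cv2) and the standard library are available. Lean on these libraries where they do the work, as an engineer would, in place of code of your own. Each camera call takes 0.05 s, during which the arm holds its last target.

## Task

Get the lidded measuring cell ready for its sample: first pick the middle-length stir bar from the pocket tray and drop it into the cell through the wide filling port. Then draw the conductivity probe out of its holder and lower it upright through the narrow raised port of the lid, without touching the lid or the port, until the ring on its shaft is level with the top of the port; finish still holding it there, motionless and centred in the bore, so that the sample can be poured in. Leave the other stir bars in their pockets and the things around where they are.

Things in the scene. Friction and masses are not known exactly. Their poses are not given: they have to be found in the camera images.
- bar_medium: the middle-length stir bar: white, eight-sided, 12 mm across its flats and 30 mm long, 16 g, lying in one of three pockets (any one) of the pocket tray. Origin at its centre, 14 mm above the worktop (6 mm over the pocket floor, so it stands 9 mm proud of the tray); x axis along its length, y level across it. The upright flats at +y and -y span 2.5 mm above and below the centre: grip across y, fingertips just above the tray's top (11 mm over the worktop)
- bar_short: the short stir bar, 12 mm across, 18 mm long, in another pocket; origin at its centre. To be left there
- bar_long: the long stir bar, 12 mm across, 45 mm long, in another pocket; origin at its centre. To be left there
- bar_tray: the pocket tray, grey with black-lined pockets, 84 x 188 x 11 mm, fixed; origin at the centre of its underside, x across, y along the row. Three equal pockets 50 x 15 mm, 3 mm deep, lie 60 mm apart along y at y = -60, 0 and +60 mm, long side along x; the bars lie in them along x, one in each, in any order; beside a bar the next one leaves 54 mm free from its centre line, so open the fingers only part way
- cell: measuring cell, fixed: clear vessel 104 mm wide with a white lid of 116 mm, on a flat magnetic stirrer 128 x 128 x 36 mm (knob on its -x side). Origin on the vessel's axis at worktop level; ports on its y axis: probe port y = +31, filling port y = -24 mm. Lid top at 114 mm; two plugs 17 mm wide at x = +40 and -40, y = 6 mm reach 124 mm. The large instrument behind fills x > 0.57, -0.46 < y < 0.09 m, to 0.58 m high
- fill_port (a point): centre of the mouth of the filling port, the wide plain opening of the lid: 46 mm across, its low rim (53 mm outside) 118 mm over the worktop; the vessel's floor lies 78 mm below. A bar held level and let go over it, fingertips just above the height of the probe port, falls in freely
- probe_port (a point): centre of the mouth of the probe port, the narrow raised collar of the lid: bore 20 mm, outside 30 mm, mouth 126 mm over the worktop, the bore 20 mm deep and open to the vessel below; its axis is vertical. 55 mm from the filling port's centre
- cell_floor (a point): centre of the vessel's inner floor, 40 mm over the worktop
- probe: the cordless conductivity probe, 165 mm long, 70 g, loose, standing upright in its holder. Origin at the tip (lower end), z axis up along the probe. Grey round shaft 10 mm across from the tip to 100 mm; black flange 26 mm across from 100 to 105 mm, which rests on the holder's mouth; black round head to grip, 20 mm across, from 105 to 165 mm. In the holder its tip is 12 mm over the worktop
- ring_mark (a point): centre of the white ring round the probe's shaft, 66 mm above the tip: level with the mouth of the probe port when the probe is at its depth (its tip is then 20 mm above the vessel's floor)
- probe_head (a point): middle of the probe's round head, on its axis, 135 mm above the tip: the place to grip, from above
- probe_stand: the probe holder, fixed: a steel foot 84 mm across with an upright white tube, 26 mm outside, bore 14 mm; origin at the centre of its underside
- stand_mouth (a point): centre of the mouth of the holder's tube, 112 mm over the worktop; the probe must rise 100 mm for its tip to clear it
- dropper: bystander: small brown dropper bottle, 33 mm wide, 88 mm high; origin at the centre of its underside
- reagent: bystander: brown reagent bottle, 48 mm wide, 106 mm high; origin at the centre of its underside
- timer: bystander: grey timer, 58 x 64 x 20 mm; origin at the centre of its underside

How it is judged:
By the outcome, as a careful person would: the job done as asked, in the order asked, and still so for the second after the job is handed in, while the arm keeps its last pose, push and grip.
It also fails if it takes over 64 s, if anything falls off the work surface, if the arm or the gripper's body presses on something with over 40 N, if the wrist force passes 120 N, or if a joint passes its speed limit or range.

## Working session

There is one attempt and no reset: what is moved stays moved. The work goes in short steps, Python scripts to look and compute and a tool call to move; the robot and the scene stay as the last step left them, time stands still between calls to the robot, and variables do not carry over. Pictures are saved under pics/ and viewed, and the job is handed in when it is done.

Besides the shell and the picture viewer there is one more tool, called after "Call:" in YAML: its name, and indented under it one key for each argument. play_rows: Moves the arm, as the interface text tells. Its arguments: {"type":"object","properties":{"steps":{"type":"array"},"fingers":{"type":"number"},"squeeze":{"type":"number"}},"required":["steps"]}

```bash
ls; mkdir -p pics
python3 - <<'E'
from station import manip
import cv2
s=manip.sense(); print({k:(v if not hasattr(v,'round') else v) for k,v in s.items()})
for n in("scene","top"):
    p=manip.snapshot(n); cv2.imwrite(f"pics/{n}0.png",p["img"][:,:,::-1]); print(n,p["K"],p["world_from_camera"],p["shot"])
    for l in ["bar_medium","bar_short","bar_long","bar_tray","cell","fill_port","probe_port","probe","ring_mark","probe_head","probe_stand","stand_mouth","dropper","reagent","timer","cell_floor"]:
        print(l,[(tuple(round(float(x),1) for x in d["point"]),round(float(d["score"]),2)) for d in manip.pinpoint(l,p)][:3])
E
```

```text
pics
{'t': 0.0, 'q': array([ 1.01346924e+00,  5.28484420e-01,  1.43394370e+00,  1.95649101e-05,
        1.18141801e+00, -1.78485015e-01]), 'qd': array([-0.00100865,  0.00188078, -0.0013598 ,  0.00145176,  0.00119895,
        0.0003499 ]), 'tau': array([-7.40955820e-04, -4.42346048e+01, -1.78021914e+01, -2.23482384e-04,
        8.33877653e-03,  3.79624492e-07]), 'tcp_pos': array([0.23074236, 0.58010601, 0.2553092 ]), 'tool_rot': array([ 1.88293856e-01,  9.82112088e-01, -1.04808792e-03, -4.13686690e-04]), 'force': array([ 0.28861753, -0.53734969,  0.47636772]), 'ft_torque': array([-0.00080117, -0.00106297, -0.00405726]), 'finger_gap': 0.9981912138848271}
scene [[425.95855424   0.         320.41959895]
 [  0.         425.95855424 199.60384491]
 [  0.           0.           1.        ]] [[ 0.65398742 -0.43755024  0.61713065 -0.10834017]
 [-0.75650181 -0.38077546  0.53170957 -0.51966212]
 [ 0.00233855 -0.81459182 -0.58002991  0.72159379]
 [ 0.          0.          0.          1.        ]] 1
bar_medium [((215.1, 157.3), 0.71), ((255.7, 203.8), 0.46)]
bar_short [((273.1, 223.4), 0.56)]
bar_
[... 851 characters left out ...]
.00864957  0.06506479]
 [-0.01181346 -0.16803088 -0.98571094  1.43017661]
 [ 0.          0.          0.          1.        ]] 2
bar_medium [((266.0, 225.8), 0.47)]
bar_short [((306.5, 234.2), 0.5)]
bar_long [((286.4, 231.2), 0.63)]
bar_tray []
cell [((394.1, 233.9), 0.98)]
fill_port [((408.1, 224.4), 0.85)]
probe_port [((390.2, 230.2), 0.75)]
probe [((218.3, 229.1), 0.45)]
ring_mark [((211.2, 225.8), 0.61)]
probe_head [((205.1, 224.4), 0.48)]
probe_stand [((219.5, 227.8), 0.85)]
stand_mouth [((209.4, 224.7), 0.97)]
dropper [((456.6, 227.3), 0.5)]
reagent [((249.4, 179.4), 0.54), ((220.4, 230.0), 0.48)]
timer [((219.9, 187.7), 0.79)]
cell_floor [((394.2, 231.5), 0.68), ((408.5, 226.3), 0.54)]
```

Run:
```python
import cv2,numpy as np
for n,(x0,y0,x1,y1) in {"scene":(190,120,450,315),"top":(180,140,480,290)}.items():
    i=cv2.imread(f"pics/{n}0.png")[y0:y1,x0:x1]
    f=800/(x1-x0) if n=="top" else 3
    cv2.imwrite(f"pics/{n}0c.png",cv2.resize(i,None,fx=f,fy=f,interpolation=cv2.INTER_CUBIC))
```

```text
(no output)
```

View pics/scene0.png

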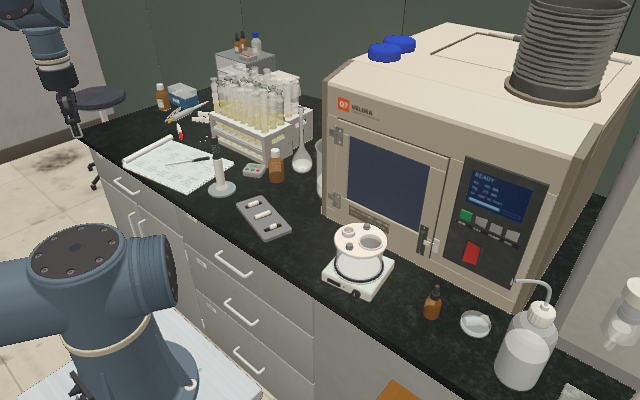

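View pics/top0.png

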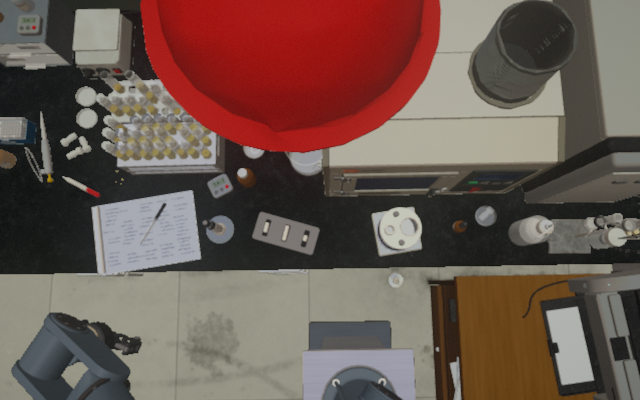

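```bash
ls pics
```

```text
scene0.png
scene0c.png
top0.png
top0c.png
```

View pics/scene0c.png

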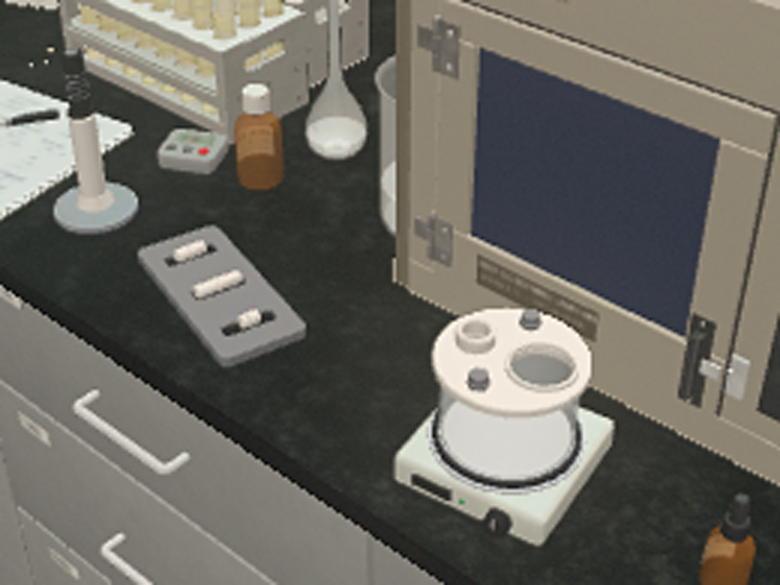

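View pics/top0c.png

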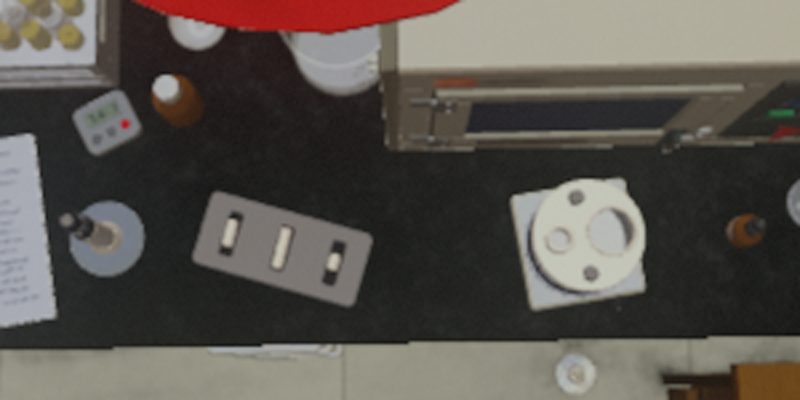

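The scene view shows the tray around (262,215), with the medium bar in the pocket nearest the probe holder (~(253,204)). The long bar is in the middle pocket and the short one nearest the cell. The cell is at (357,270) and the holder with the probe at (220,180). The top view agrees: medium bar (266,228), cell (400,228), holder (218,229). Next I measure on planes of known height.

```bash
cat > h.py <<'E'
from station import manip
import cv2,numpy as np
def ray(p,uv):
    K=np.array(p["K"]);T=np.array(p["world_from_camera"])
    d=T[:3,:3]@np.linalg.inv(K)@np.array([uv[0],uv[1],1.0]); return T[:3,3],d
def onz(p,uv,z):
    o,d=ray(p,uv); return o+d*(z-o[2])/d[2]
def tri(obs):
    A=np.zeros((3,3));b=np.zeros(3)
    for p,uv in obs:
        o,d=ray(p,uv);d=d/np.linalg.norm(d);M=np.eye(3)-np.outer(d,d);A+=M;b+=M@o
    return np.linalg.solve(A,b)
def proj(p,X):
    K=np.array(p["K"]);T=np.array(p["world_from_camera"])
    c=np.linalg.inv(T)@np.append(X,1); u=K@c[:3]; return u[:2]/u[2]
def best(l,p,f):
    r=f(l,p); return r[0] if r else None
E
python3 - <<'E'
from h import *
np.set_printoptions(precision=4,suppress=True)
P={n:manip.snapshot(n) for n in("scene","top")}
for l,z in dict(bar_medium=.014,bar_short=.014,bar_long=.014,bar_tray=0,cell=0,fill_port=.118,probe_port=.126,probe_stand=0,stand_mouth=.112,probe_head=.147,dropper=0,reagent=0,timer=0,cell_floor=.04).items():
    for n in P:
        for d in manip.pinpoint(l,P[n])[:3]:
            print(l,n,np.round(d["point"],1),round(float(d["score"]),2),onz(P[n],d["point"],z)[:2])
for l,z in dict(bar_medium=.016,bar_short=.016,bar_long=.016,bar_tray=.011).items():
    for n in P:
        for d in manip.regions_of(l,P[n])[:2]:
            m=d["pixels"]; v,u=np.nonzero(m)
            c=[onz(P[n],q,z)[:2] for q in zip(u,v)]; c=np.array(c)
            w,V=np.linalg.eigh(np.cov(c.T))
            r=cv2.minAreaRect(c.astype(np.float32)*1000)
            print("mask",l,n,m.sum(),round(float(d["score"]),2),c.mean(0),"len~",np.sqrt(12*w),"ang",np.degrees(np.arctan2(V[1,1],V[0,1])),r)
E
```

```text
bar_medium scene [254.  201.4] 0.53 [0.5138 0.2658]
bar_medium scene [350.9 228.1] 0.36 [ 0.5996 -0.0154]
bar_medium top [268.5 227.9] 0.39 [0.5045 0.2558]
bar_short scene [273.7 226.3] 0.39 [0.4722 0.1425]
bar_long scene [261.9 214.3] 0.47 [0.4873 0.2043]
bar_long top [287.6 233.1] 0.37 [0.4879 0.1991]
bar_tray scene [261.5 218. ] 0.67 [0.4869 0.2071]
bar_tray top [289.4 230.3] 0.87 [0.4976 0.195 ]
cell scene [355.1 276.4] 0.81 [ 0.479 -0.121]
cell top [396.6 231.7] 0.85 [ 0.4873 -0.1252]
fill_port scene [366.9 240.1] 0.6 [ 0.4858 -0.1404]
fill_port top [408.4 222. ] 0.71 [ 0.5018 -0.143 ]
probe_stand scene [223. 191.] 0.8 [0.5011 0.3916]
probe_stand top [221. 229.] 0.59 [0.5055 0.4004]
stand_mouth scene [217.8 155.3] 0.66 [0.5126 0.4067]
stand_mouth scene [347.4 226.9] 0.31 [ 0.4997 -0.0766]
stand_mouth top [207. 225.] 0.93 [0.5049 0.4133]
probe_head scene [214.3 146.9] 0.59 [0.5004 0.3992]
probe_head top [206.  224.7] 0.57 [0.5016 0.4068]
dropper scene [429.3 315.8] 0.85 [ 0.4902 -0.3086]
dropper top [221.9 187.5] 0.63 [0.6323 0.4002]
dropper top [305.1 237.6] 0.55 [0.4749 0.1482]
[... 874 characters left out ...]
7] ang 164.30404665372828 ((489.9825134277344, 204.850830078125), (10.619976997375488, 40.15282440185547), 73.8758316040039)
mask bar_tray scene 1239 0.84 [0.48   0.1919] len~ [0.0879 0.1977] ang 73.23502838900944 ((483.34906005859375, 198.3485565185547), (197.62872314453125, 85.59685516357422), 72.99847412109375)
mask bar_tray scene 3862 0.7 [ 0.5207 -0.0998] len~ [0.1333 0.2396] ang -147.37500890459404 ((530.6039428710938, -98.07040405273438), (268.48431396484375, 161.11497497558594), 27.287324905395508)
mask bar_tray top 1738 0.61 [0.4898 0.203 ] len~ [0.0859 0.1905] ang 73.45927491128147 ((489.8370056152344, 203.69998168945312), (191.53244018554688, 86.54163360595703), 72.91532897949219)
```

Run:
```python
from h import *
P={n:manip.snapshot(n) for n in("scene","top")}
import pickle; pickle.dump(P,open("P.pkl","wb"))
for n,(x0,y0,x1,y1) in {"st":("scene",(230,185,300,250)),"tt":("top",(245,205,325,260)),"sc":("scene",(315,215,400,305)),"tc":("top",(365,198,430,262)),"sp":("scene",(200,125,245,205)),"tp":("top",(190,205,245,250))}.values() if 0 else []: pass
for k,(n,(x0,y0,x1,y1)) in {"st":("scene",(230,185,300,250)),"tt":("top",(245,205,325,260)),"sc":("scene",(315,215,400,305)),"tc":("top",(365,198,430,262)),"sp":("scene",(200,125,245,205)),"tp":("top",(190,205,245,250))}.items():
    i=P[n]["img"][y0:y1,x0:x1,::-1]
    f=min(390/(x1-x0),390/(y1-y0)); globals()[k]=cv2.copyMakeBorder(cv2.resize(i,None,fx=f,fy=f,interpolation=cv2.INTER_NEAREST),0,0,0,0,cv2.BORDER_CONSTANT)
def pad(a):
    o=np.zeros((300,266,3),np.uint8); s=min(300/a.shape[0],266/a.shape[1]); a=cv2.resize(a,None,fx=s,fy=s); o[:a.shape[0],:a.shape[1]]=a[:300,:266]; return o
cv2.imwrite("pics/crops.png",np.vstack([np.hstack([pad(st),pad(sc),pad(sp)]),np.hstack([pad(tt),pad(tc),pad(tp)])]))
np.set_printoptions(precision=4,suppress=True)
# bars: weighted centroids
for n,box in {"scene":(230,185,300,250),"top":(245,205,325,260)}.items():
    x0,y0,x1,y1=box; g=P[n]["img"][y0:y1,x0:x1].min(2).astype(float)
    m=(g>160).astype(np.uint8); c,l,st,ce=cv2.connectedComponentsWithStats(m)
    for k in range(1,c):
        if st[k,4]<6: continue
        mm=cv2.dilate((l==k).astype(np.uint8),np.ones((3,3)))>0
        w=np.clip(g-125,0,None)*mm; vv,uu=np.mgrid[y0:y1,x0:x1]
        u=(w*uu).sum()/w.sum();v=(w*vv).sum()/w.sum()
        pts=np.array([onz(P[n],q,.015)[:2] for q in zip(uu[mm],vv[mm])]);ww=w[mm]
        C=np.cov(pts.T,aweights=ww);e,V=np.linalg.eigh(C)
        print(n,(u,v),st[k,4],onz(P[n],(u,v),.015)[:2],np.sqrt(12*e),np.degrees(np.arctan2(V[1,1],V[0,1]))%180)
```

```text
scene (np.float64(232.10109289617486), np.float64(188.11407103825135)) 26 [0.5158 0.3644] [0.016  0.0409] 43.780328956732376
scene (np.float64(252.77643784786642), np.float64(202.5578231292517)) 41 [0.5069 0.2631] [0.0192 0.0329] 175.5607308484729
scene (np.float64(261.919007310504), np.float64(213.57252789534436)) 65 [0.4887 0.2056] [0.0184 0.048 ] 167.4772271129548
scene (np.float64(272.55676855895194), np.float64(225.10174672489083)) 28 [0.4729 0.1475] [0.017  0.0223] 14.170979380713874
top (np.float64(265.5847389558233), np.float64(226.73815261044177)) 19 [0.508  0.2644] [0.0092 0.0271] 166.08284755510635
top (np.float64(284.96257796257794), np.float64(232.504158004158)) 32 [0.4897 0.2069] [0.0091 0.042 ] 164.86187652702313
top (np.float64(304.5363766048502), np.float64(237.58630527817402)) 10 [0.4736 0.149 ] [0.0091 0.0153] 163.01173901319973
```

View pics/crops.png

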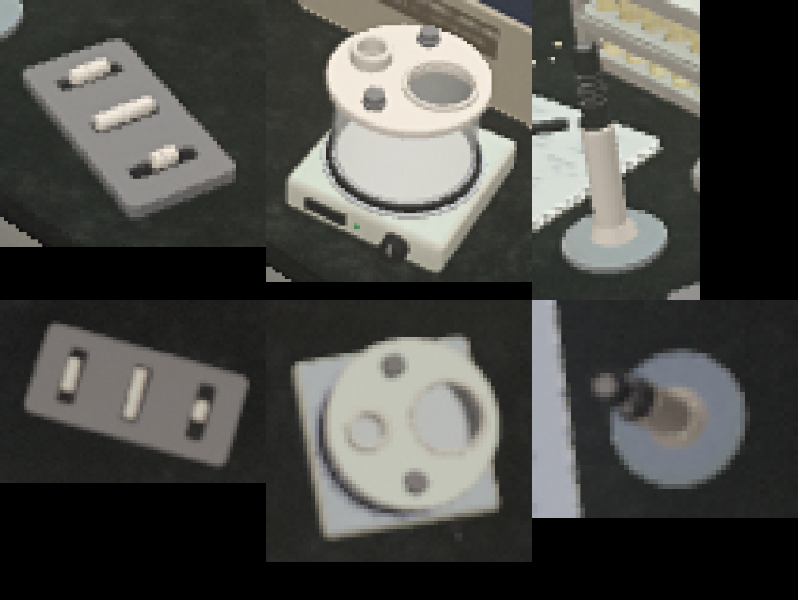

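Bars: both cameras agree within about 1 mm, and the outer pair is 120.4 mm apart against a nominal 120. Medium bar is at about (0.5075, 0.2638), with its x axis at -16.6°. Next come the cell and the probe.

Run:
```python
import pickle; from h import *
P=pickle.load(open("P.pkl","rb"))
def crop(n,x0,y0,x1,y1,f,out):
    i=P[n]["img"][y0:y1,x0:x1,::-1]
    i=cv2.resize(i,None,fx=f,fy=f,interpolation=cv2.INTER_CUBIC)
    for u in range(x0 - x0%5+5,x1,5):
        cv2.line(i,(int((u-x0+.5)*f),0),(int((u-x0+.5)*f),6 if u%10 else 14),(0,255,255),1)
        if u%10==0: cv2.putText(i,str(u),(int((u-x0+.5)*f)-10,26),0,.4,(0,255,255),1)
    for v in range(y0-y0%5+5,y1,5):
        cv2.line(i,(0,int((v-y0+.5)*f)),(6 if v%10 else 14,int((v-y0+.5)*f)),(0,255,255),1)
        if v%10==0: cv2.putText(i,str(v),(16,int((v-y0+.5)*f)+4),0,.4,(0,255,255),1)
    cv2.imwrite(out,i)
crop("scene",330,218,392,262,12,"pics/sc1.png")
crop("top",370,200,428,250,12,"pics/tc1.png")
```

```text
(no output)
```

View pics/sc1.png

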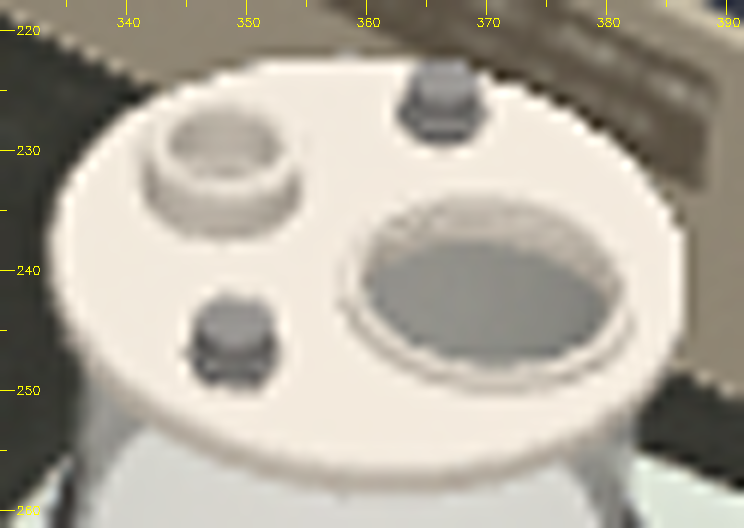

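View pics/tc1.png

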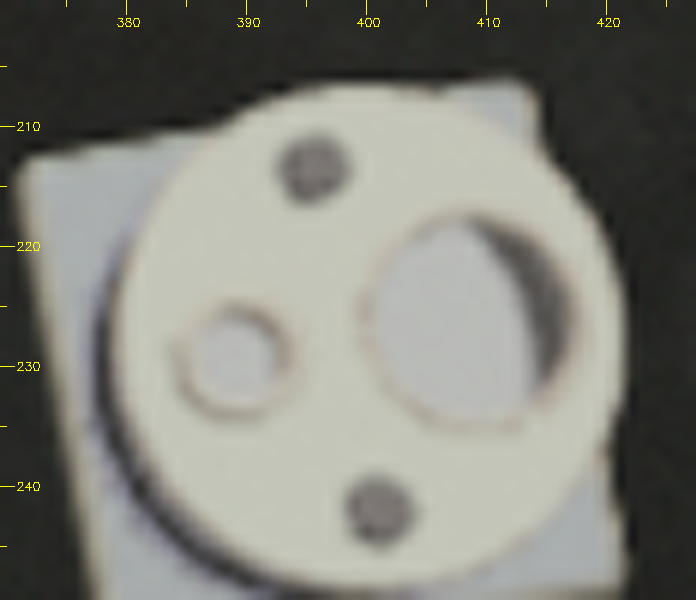

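```bash
cat > cellfit.py <<'E'
import pickle; from h import *
from scipy.optimize import least_squares
P=pickle.load(open("P.pkl","rb"))
F={"lid":(0,0,.114),"pA":(.04,.006,.124),"pB":(-.04,.006,.124),"pp":(0,.031,.126),"fp":(0,-.024,.118)}
O={"top":{"lid":(400.2,227.3),"pA":(395.5,213.5),"pB":(401,242),"pp":(389.2,228.9),"fp":(408.7,226)},
"scene":{"lid":(359.9,238.8),"pA":(366.5,223.7),"pB":(348.7,243.8),"pp":(348.1,229.3),"fp":(370.5,241.3)}}
def W(k,a,f): 
    c,s=np.cos(k[2]),np.sin(k[2]); return np.array([k[0]+c*f[0]-s*f[1],k[1]+s*f[0]+c*f[1],f[2]])
def res(k,cams): return np.concatenate([proj(P[n],W(k,0,F[f]))-O[n][f] for n in cams for f in F])
if __name__=="__main__":
    np.set_printoptions(precision=4,suppress=True)
    for cams in(["top"],["scene"],["top","scene"]):
        r=least_squares(res,[.49,-.12,0],args=(cams,)); k=r.x
        print(cams,k[:2],np.degrees(k[2]),"pp",W(k,0,F["pp"]),"fp",W(k,0,F["fp"])); print(r.fun.reshape(-1,2).round(2).tolist())
E
python3 cellfit.py
```

```text
['top'] [ 0.4873 -0.1197] 8.395116879714504 pp [ 0.4828 -0.089   0.126 ] fp [ 0.4908 -0.1434  0.118 ]
[[-0.26, 0.27], [0.03, -0.29], [0.04, -0.01], [0.14, 0.05], [0.04, -0.03]]
['scene'] [ 0.4847 -0.1234] 7.925245269795096 pp [ 0.4804 -0.0927  0.126 ] fp [ 0.488  -0.1472  0.118 ]
[[0.25, -0.41], [0.11, 0.53], [0.12, 0.36], [-0.07, -0.11], [-0.42, -0.34]]
['top', 'scene'] [ 0.4865 -0.1215] 8.149477313931596 pp [ 0.4821 -0.0908  0.126 ] fp [ 0.4899 -0.1452  0.118 ]
[[0.4, 0.56], [0.75, -0.02], [0.65, 0.29], [0.8, 0.3], [0.72, 0.3], [0.02, -1.21], [-0.19, -0.24], [-0.03, -0.45], [-0.3, -0.85], [-0.66, -1.19]]
```

```bash
cat > plan.py <<'E'
import sys; from h import *
from scipy.spatial.transform import Rotation as R
def plan(x,y,z,jaw=None):
    s=manip.sense(); r=R.from_quat(s["tool_rot"]); M=r.as_matrix(); p=np.array(s["tcp_pos"])
    d=np.array([x,y,z])-p
    print("t",round(s["t"],3),"tcp",p.round(4),"jawdeg",np.degrees(np.arctan2(M[1,1],M[0,1])).round(2),"tilt z",M[:,2].round(4),"gap",round(s["finger_gap"],3),"F",np.round(s["force"],2),"q",np.round(s["q"],2))
    t=0
    if jaw is not None:
        t=((jaw-np.degrees(np.arctan2(M[1,1],M[0,1]))+90)%180)-90
        # level and turn
        yj=np.arctan2(M[1,1],M[0,1])+np.radians(t)
        Y=np.array([np.cos(yj),np.sin(yj),0]);Z=np.array([0,0,-1.]);X=np.cross(Y,Z)
        G=np.stack([X,Y,Z],1)
        rv=np.degrees(R.from_matrix(M.T@G).as_rotvec())
        print("turn rotvec deg",rv.round(2)," shift after turn (mm):",(G.T@d*1000).round(2))
    print("shift now axes (mm):",(M.T@d*1000).round(2))
if __name__=="__main__":
    a=[float(v) for v in sys.argv[1:]]; plan(*a)
E
python3 plan.py 0.5075 0.2638 0.15 73.4
```

```text
t 3.7 tcp [0.2311 0.5807 0.2563] jawdeg 68.29 tilt z [-0.  0. -1.] gap 1.001 F [-0.09  0.64  0.38] q [ 1.01  0.53  1.43  0.    1.18 -0.18]
turn rotvec deg [ 0.   -0.   -5.11]  shift after turn (mm): [-355.43 -224.71  106.32]
shift now axes (mm): [-374.02 -192.19  106.31]
```

Call:
play_rows:
  steps:
    - [[0,0,0,0,0,-5.1],[-0.0395,-0.025,0.006,0,0,0],[-0.0395,-0.025,0.006,0,0,0],[-0.0395,-0.025,0.006,0,0,0],[-0.0395,-0.025,0.006,0,0,0],[-0.0395,-0.025,0.006,0,0,0],[-0.0395,-0.025,0.006,0,0,0],[-0.0395,-0.025,0.006,0,0,0],[-0.0395,-0.025,0.006,0,0,0],[-0.0395,-0.025,0.006,0,0,0]]
  fingers: 0.4
  squeeze: 30

```text
t: 4.95
tcp_pos: [0.5086, 0.2623, 0.2023]
tool_rot: [0.144, 0.99, 0.0, 0.0]
force: [0.2, 1.1, -0.4]
finger_gap: 0.399
```

```bash
python3 plan.py 0.5075 0.2638 0.0675 73.4;python3 plan.py 0.5075 0.2638 0.0675 73.4
```

```text
t 4.95 tcp [0.5086 0.2623 0.2023] jawdeg 73.39 tilt z [ 6.e-04  2.e-04 -1.e+00] gap 0.399 F [ 0.24  1.07 -0.45] q [ 0.28  0.53  1.62  0.    0.99 -1.  ]
turn rotvec deg [ 0.02  0.03 -0.01]  shift after turn (mm): [  1.49   1.12 134.8 ]
shift now axes (mm): [  1.56   1.07 134.8 ]
t 4.95 tcp [0.5086 0.2623 0.2023] jawdeg 73.39 tilt z [ 6.e-04  2.e-04 -1.e+00] gap 0.399 F [ 0.24  1.07 -0.45] q [ 0.28  0.53  1.62  0.    0.99 -1.  ]
turn rotvec deg [ 0.02  0.03 -0.01]  shift after turn (mm): [  1.49   1.12 134.8 ]
shift now axes (mm): [  1.56   1.07 134.8 ]
```

Call:
play_rows:
  steps:
    - [[0.001,0.001,0.045,0,0,0],[0,0,0.045,0,0,0],[0,0,0.044,0,0,0],[0,0,0,0,0,0]]

```text
t: 5.45
tcp_pos: [0.5045, 0.2639, 0.0654]
tool_rot: [0.145, 0.989, -0.002, -0.004]
force: [0.0, 0.7, -0.2]
finger_gap: 0.403
```

```bash
python3 - <<'E'
from h import *
p=manip.snapshot("scene"); q=manip.snapshot("top")
s=manip.sense(); tip=s["tcp_pos"]+[0,0,-.025]
print(proj(p,tip),proj(q,tip))
i=cv2.resize(p["img"][165:245,215:305,::-1],None,fx=6,fy=6,interpolation=cv2.INTER_CUBIC)
j=cv2.resize(q["img"][195:260,235:325,::-1],None,fx=6,fy=6,interpolation=cv2.INTER_CUBIC)
cv2.imwrite("pics/g1.png",i);cv2.imwrite("pics/g1t.png",j)
E
python3 plan.py 0.5075 0.2638 0.0375 73.4
```

```text
[251.53481866 193.8315894 ] [264.00042672 225.86008117]
t 5.55 tcp [0.5074 0.2649 0.0689] jawdeg 73.4 tilt z [ 6.e-04  2.e-04 -1.e+00] gap 0.399 F [-0.22  0.04  0.39] q [ 0.29  0.73  1.7   0.    0.71 -1.  ]
turn rotvec deg [ 0.02  0.03 -0.  ]  shift after turn (mm): [-0.46 -1.05 31.42]
shift now axes (mm): [-0.45 -1.06 31.42]
```

View pics/g1.png

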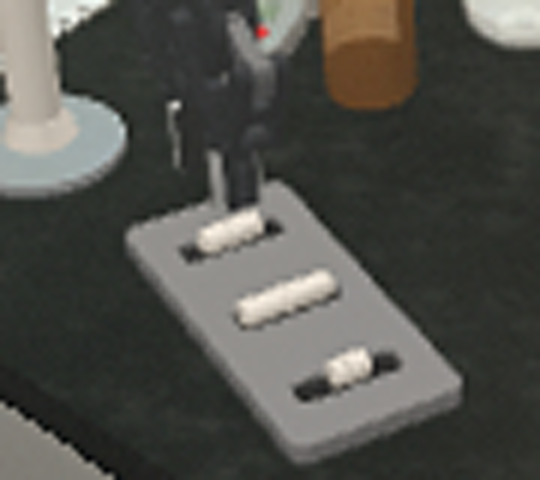

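View pics/g1t.png

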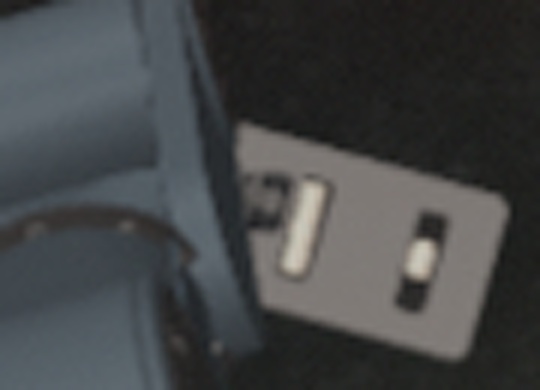

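The scene picture shows the open fingers straddling the medium bar (~(253,202)), with the near fingertip at (255,200) clear of the long bar. I descend slowly and grip.

Call:
play_rows:
  steps:
    - [[0,-0.0005,0.012,0,0,0],[0,0,0.01,0,0,0],[0,0,0.0055,0,0,0],[0,0,0.0025,0,0,0],[0,0,0,0,0,0],[0,0,0,0,0,0]]

```text
t: 6.3
tcp_pos: [0.5068, 0.2643, 0.0385]
tool_rot: [0.144, 0.99, 0.0, 0.0]
force: [-0.5, 0.4, -0.1]
finger_gap: 0.397
```

```bash
python3 plan.py 0.5075 0.2638 0.0375 73.4
```

```text
t 6.3 tcp [0.5068 0.2643 0.0385] jawdeg 73.4 tilt z [ 3.e-04  1.e-04 -1.e+00] gap 0.397 F [-0.46  0.38 -0.13] q [ 0.29  0.78  1.71 -0.    0.65 -1.  ]
turn rotvec deg [ 0.01  0.02 -0.  ]  shift after turn (mm): [-0.82 -0.29  0.96]
shift now axes (mm): [-0.82 -0.29  0.96]
```

Call:
play_rows:
  steps:
    - [[0,0,0.0005,0,0,0],[0,0,0,0,0,0],[0,0,0,0,0,0],[0,0,0,0,0,0],[0,0,0,0,0,0],[0,0,0,0,0,0]]
  fingers: 0
  squeeze: 40

```text
t: 7.05
tcp_pos: [0.5067, 0.2643, 0.038]
tool_rot: [0.144, 0.99, 0.0, 0.0]
force: [-0.2, 0.2, 5.3]
finger_gap: 0.118
```

Call:
play_rows:
  steps:
    - [[0,0,-0.004,0,0,0],[0,0,-0.008,0,0,0],[0,0,-0.02,0,0,0],[0,0,-0.03,0,0,0],[0,0,-0.03,0,0,0],[0,0,-0.02,0,0,0],[0,0,0,0,0,0]]

```text
t: 7.92
tcp_pos: [0.5077, 0.2646, 0.1516]
tool_rot: [0.144, 0.99, 0.001, 0.002]
force: [-0.1, -0.5, -0.0]
finger_gap: 0.119
```

Run:
```python
from h import *
p=manip.snapshot("scene")
s=manip.sense(); tip=s["tcp_pos"]+[0,0,-.025]
print(proj(p,tip),s["tcp_pos"],s["finger_gap"],s["force"])
i=cv2.resize(p["img"][135:235,205:305,::-1],None,fx=6,fy=6,interpolation=cv2.INTER_CUBIC)
cv2.imwrite("pics/g2.png",i)
```

```text
[248.76175884 169.01102989] [0.50684256 0.26433743 0.15039535] 0.11932436563899756 [ 0.21440598 -0.54705537 -1.36986888]
```

View pics/g2.png

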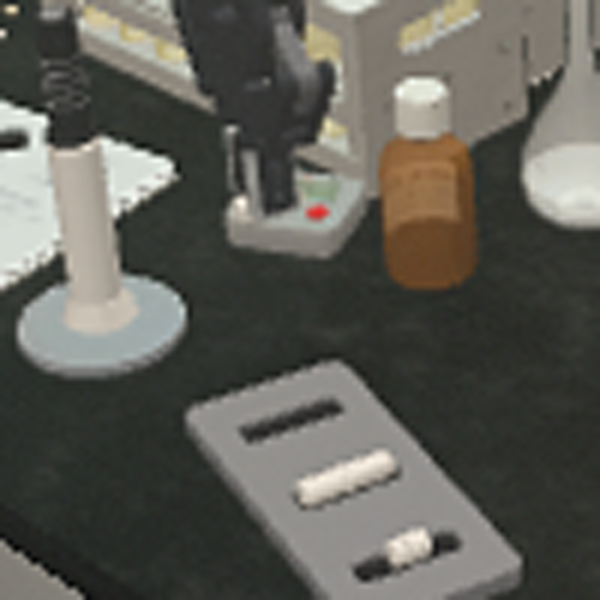

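The pocket is empty at (253,205), the bar is held level in the fingers (white end at (245,169)), and the other two bars are untouched. Next: the filling port.

```bash
python3 plan.py 0.490 -0.145 0.19 73.4
```

```text
t 7.975 tcp [0.5068 0.2643 0.1504] jawdeg 73.4 tilt z [ 1.4e-03  4.0e-04 -1.0e+00] gap 0.119 F [ 0.21 -0.55 -1.37] q [ 0.29  0.6   1.66  0.    0.88 -1.  ]
turn rotvec deg [ 0.05  0.07 -0.  ]  shift after turn (mm): [-100.8  -397.09  -39.6 ]
shift now axes (mm): [-100.87 -397.05  -39.8 ]
```

Call:
play_rows:
  steps:
    - [[-0.006,-0.025,-0.02,0,0,0],[-0.0115,-0.045,-0.02,0,0,0],[-0.0115,-0.045,0,0,0,0],[-0.0115,-0.045,0,0,0,0],[-0.0115,-0.045,0,0,0,0],[-0.0115,-0.045,0,0,0,0],[-0.0115,-0.045,0,0,0,0],[-0.0115,-0.045,0,0,0,0],[-0.0095,-0.037,0,0,0,0],[-0.005,-0.02,0,0,0,0]]

```text
t: 9.22
tcp_pos: [0.4893, -0.1469, 0.1885]
tool_rot: [0.145, 0.989, 0.0, -0.001]
force: [0.7, 0.6, 0.3]
finger_gap: 0.119
```

Call:
play_rows:
  steps:
    - [[0,0,0.012,0,0,0],[0,0,0.008,0,0,0],[0,0,0,0,0,0],[0,0,0,0,0,0]]

```text
t: 9.72
tcp_pos: [0.49, -0.1441, 0.1696]
tool_rot: [0.144, 0.99, 0.0, -0.0]
force: [-0.5, 0.0, -0.1]
finger_gap: 0.118
```

```bash
python3 - <<'E'
from h import *
p=manip.snapshot("scene");q=manip.snapshot("top")
s=manip.sense(); tip=s["tcp_pos"]+[0,0,-.025]
print(proj(p,tip),proj(q,tip),s["tcp_pos"],s["finger_gap"],s["force"])
i=cv2.resize(p["img"][200:280,320:410,::-1],None,fx=7,fy=7,interpolation=cv2.INTER_CUBIC)
cv2.imwrite("pics/g3.png",i)
i=cv2.resize(q["img"][180:270,350:450,::-1],None,fx=6,fy=6,interpolation=cv2.INTER_CUBIC)
cv2.imwrite("pics/g3t.png",i)
E
python3 plan.py 0.490 -0.145 0.157 73.4
```

```text
[370.55871374 230.20639435] [410.71430228 225.05041567] [ 0.49025627 -0.144515    0.1700355 ] 0.11733595231109625 [ 0.70639999  0.21635485 -0.41508006]
t 9.825 tcp [ 0.4903 -0.1445  0.17  ] jawdeg 73.46 tilt z [ 4.e-04 -2.e-04 -1.e+00] gap 0.117 F [ 0.71  0.22 -0.42] q [-0.51  0.5   1.8   0.    0.84 -1.79]
turn rotvec deg [-0.01  0.03  0.06]  shift after turn (mm): [ 0.11 -0.54 13.04]
shift now axes (mm): [ 0.11 -0.54 13.04]
```

View pics/g3.png

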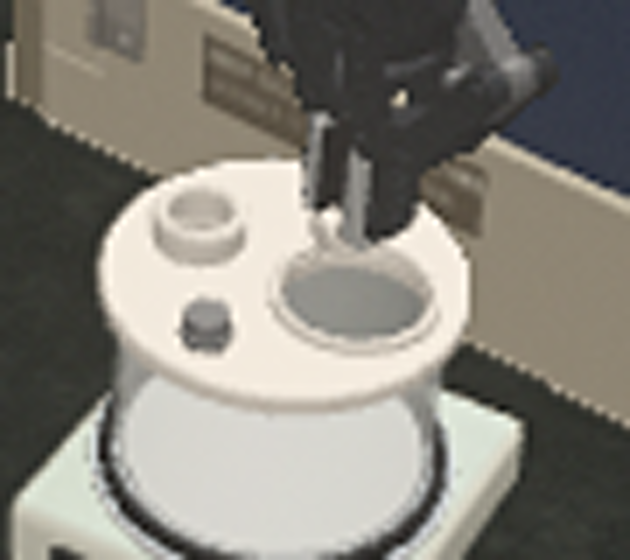

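View pics/g3t.png

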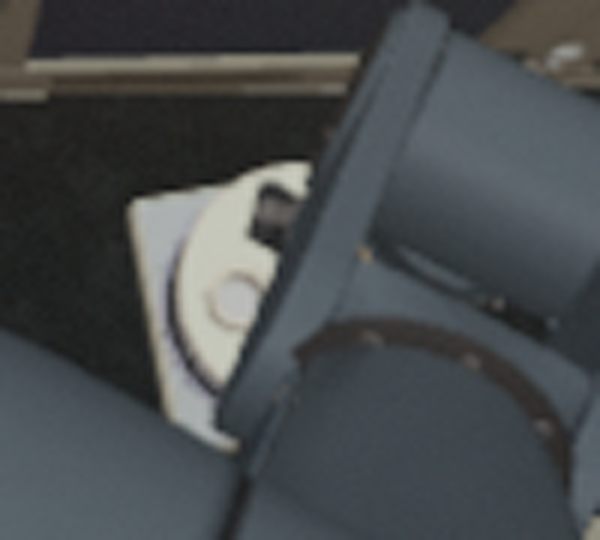

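Run:
```python
from h import *
p=manip.snapshot("scene"); s=manip.sense(); t=np.array(s["tcp_pos"]); a=np.radians(73.4)
Y=np.array([np.cos(a),np.sin(a),0]);X=np.array([-np.sin(a),np.cos(a),0])
i=cv2.resize(p["img"][200:280,320:410,::-1],None,fx=7,fy=7,interpolation=cv2.INTER_CUBIC)
def d(X,c):
    u=proj(p,X); cv2.circle(i,(int((u[0]-320+.5)*7),int((u[1]-200+.5)*7)),3,c,-1); print(u.round(1))
for sx in(-1,1): d(t+[0,0,-.024]+X*.015*sx,(0,0,255))
for sy in(-1,1):
    for sx in(-1,1): d(t+[0,0,-.025]+Y*.006*sy+X*.011*sx,(0,255,0))
cv2.imwrite("pics/g4.png",i)
```

```text
[376.2 227.4]
[365.  232.3]
[376.5 230. ]
[368.3 233.5]
[373.  226.9]
[364.8 230.5]
```

View pics/g4.png

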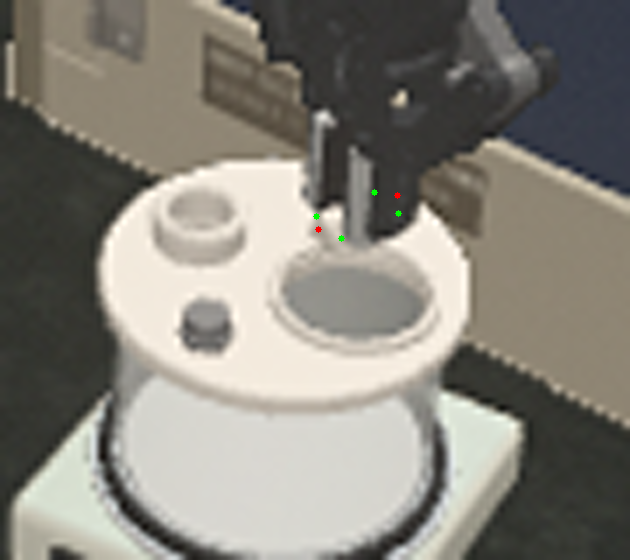

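The held bar's end projects at (365,232) and is seen at (366,232), so the grip agrees with the arm's readings within about 1 px. The gripper stands over the filling port (mouth centre ~(370.5,241)). I lower to about 6 mm above the probe port height and release.

Call:
play_rows:
  steps:
    - [[0,0,0.008,0,0,0],[0,0,0.0045,0,0,0],[0,0,0,0,0,0],[0,0,0,0,0,0],[0,0,0,0,0,0]]

```text
t: 10.5
tcp_pos: [0.4901, -0.1451, 0.1574]
tool_rot: [0.144, 0.99, -0.0, 0.0]
force: [0.4, -0.1, 0.7]
finger_gap: 0.118
```

Call:
play_rows:
  steps:
    - [[0,0,0,0,0,0],[0,0,0,0,0,0],[0,0,0,0,0,0],[0,0,0,0,0,0],[0,0,-0.03,0,0,0],[0,0,-0.04,0,0,0],[0,0,-0.04,0,0,0],[0,0,-0.01,0,0,0]]
  fingers: 0.4

```text
t: 11.5
tcp_pos: [0.4912, -0.1456, 0.2799]
tool_rot: [0.144, 0.99, -0.001, 0.003]
force: [0.1, 0.9, 0.9]
finger_gap: 0.402
```

Run:
```python
from h import *
p=manip.snapshot("scene")
s=manip.sense(); print(s["tcp_pos"],s["finger_gap"],s["force"])
i=cv2.resize(p["img"][190:310,300:420,::-1],None,fx=6,fy=6,interpolation=cv2.INTER_CUBIC)[:600]
cv2.imwrite("pics/g5.png",i)
```

```text
[ 0.49097604 -0.14551145  0.27969148] 0.39941608592136574 [-0.26362841  0.27709868  0.59479524]
```

View pics/g5.png

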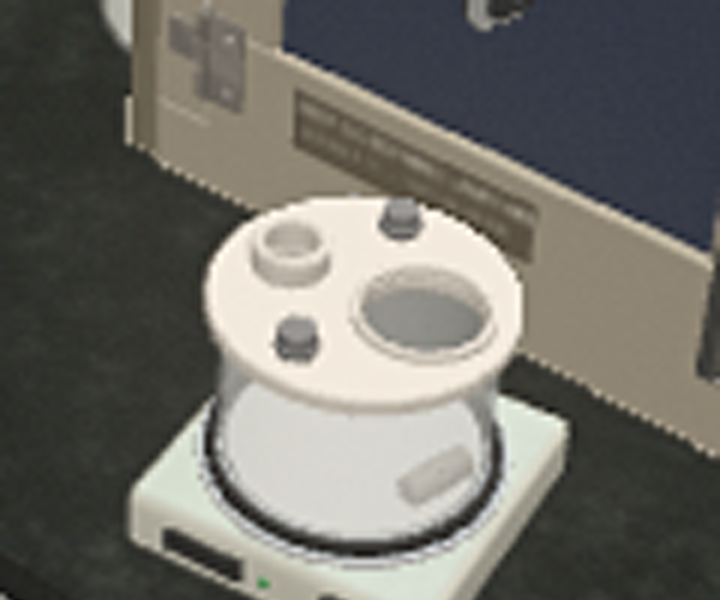

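The bar lies on the vessel floor at (372,269), seen through the clear wall. Next I measure the probe.

Run:
```python
import pickle; from h import *
P=pickle.load(open("P.pkl","rb"))
def crop(n,x0,y0,x1,y1,f):
    i=P[n]["img"][y0:y1,x0:x1,::-1]
    i=cv2.resize(i,None,fx=f,fy=f,interpolation=cv2.INTER_CUBIC); i=cv2.convertScaleAbs(i,alpha=1.5,beta=15)
    for u in range(x0 - x0%5+5,x1,5):
        cv2.line(i,(int((u-x0+.5)*f),0),(int((u-x0+.5)*f),6 if u%10 else 14),(0,255,255),1)
        if u%10==0: cv2.putText(i,str(u),(int((u-x0+.5)*f)-10,26),0,.4,(0,255,255),1)
    for v in range(y0-y0%5+5,y1,5):
        cv2.line(i,(0,int((v-y0+.5)*f)),(6 if v%10 else 14,int((v-y0+.5)*f)),(0,255,255),1)
        if v%10==0: cv2.putText(i,str(v),(16,int((v-y0+.5)*f)+4),0,.4,(0,255,255),1)
    return i
a=crop("scene",200,130,240,202,8); b=crop("top",196,212,240,248,9)
o=np.zeros((600,800,3),np.uint8); o[:a.shape[0],:a.shape[1]]=a; o[:b.shape[0],330:330+b.shape[1]]=b
cv2.imwrite("pics/pr.png",o)
```

View pics/pr.png

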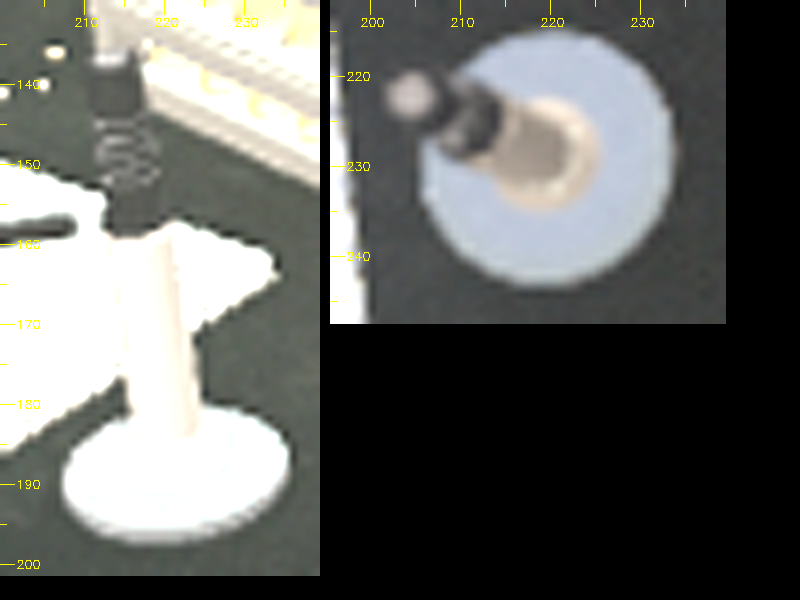

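Run:
```python
import pickle; from h import *
P=pickle.load(open("P.pkl","rb")); np.set_printoptions(precision=4,suppress=True)
for n,uv,z in [("top",(219.4,229),.006),("top",(204.4,221.9),.177),("top",(212,225.6),.115),("scene",(221.5,188.3),.006),("scene",(214.2,136.5),.177),("scene",(215,147),.147)]: print(n,uv,z,onz(P[n],uv,z))
for xy in[(.504,.4085),(.506,.408)]:
  for n in P: print(n,[proj(P[n],(*xy,z)).round(1).tolist() for z in(.006,.112,.147,.177)])
# column of dark head in scene
g=P["scene"]["img"].mean(2)
for r in(139,141,143,150,152,154,156): print(r,g[r,204:226].round(0).astype(int).tolist())
```

```text
top (219.4, 229) 0.006 [0.5049 0.4038 0.006 ]
top (204.4, 221.9) 0.177 [0.5054 0.4032 0.177 ]
top (212, 225.6) 0.115 [0.5026 0.3986 0.115 ]
scene (221.5, 188.3) 0.006 [0.5022 0.3989 0.006 ]
scene (214.2, 136.5) 0.177 [0.506  0.4001 0.177 ]
scene (215, 147) 0.147 [0.5013 0.3972 0.147 ]
scene [[220.0, 186.9], [215.0, 156.2], [213.3, 145.4], [211.7, 135.8]]
top [[217.8, 229.3], [208.7, 225.3], [205.4, 223.8], [202.4, 222.5]]
scene [[220.6, 186.7], [215.7, 156.0], [214.0, 145.2], [212.4, 135.6]]
top [[218.0, 228.7], [208.9, 224.6], [205.6, 223.1], [202.6, 221.7]]
139 [52, 50, 50, 55, 54, 53, 52, 51, 52, 53, 50, 47, 48, 73, 185, 191, 189, 189, 185, 182, 183, 157]
141 [59, 93, 54, 58, 56, 58, 57, 49, 50, 53, 53, 50, 50, 54, 119, 136, 139, 155, 179, 190, 187, 168]
143 [56, 59, 60, 58, 58, 57, 56, 51, 52, 52, 50, 50, 46, 50, 88, 126, 141, 137, 137, 135, 135, 141]
150 [45, 51, 55, 54, 55, 52, 52, 54, 66, 64, 53, 53, 75, 72, 67, 49, 54, 52, 53, 54, 55, 55]
152 [221, 223, 184, 85, 40, 46, 48, 51, 75, 115, 63, 65, 64, 73, 82, 54, 52, 55, 54, 54, 54, 54]
154 [216, 218, 220, 221, 222, 221, 222, 224, 190, 41, 52, 50, 51, 50, 50, 49, 56, 52, 52, 50, 53, 53]
156 [227, 194, 157, 154, 153, 189, 221, 221, 157, 50, 48, 50, 49, 51, 48, 50, 57, 49, 49, 54, 59, 57]
```

Probe axis: the top camera gives (0.505,0.4035) and the scene camera (0.503,0.399). I aim for (0.5045,0.402). I turn the jaw to 41°, along the scene camera's view direction, so that any off-centre grip shows sideways in that picture.

Call:
play_rows:
  steps:
    - [[0,0,0,0,0,10.6],[0,0,0,0,0,10.6],[0,0,0,0,0,10.6],[0,0,0,0,0,0.6]]
  fingers: 0.65

```text
t: 12.05
tcp_pos: [0.4892, -0.1446, 0.2758]
tool_rot: [0.414, 0.91, 0.0, -0.002]
force: [0.4, -0.5, 0.1]
finger_gap: 0.654
```

```bash
python3 plan.py 0.5045 0.402 0.25 41
```

```text
t 12.05 tcp [ 0.4892 -0.1446  0.2758] jawdeg 41.08 tilt z [-0.0028  0.0016 -1.    ] gap 0.654 F [ 0.41 -0.55  0.06] q [-0.51  0.35  1.69  0.    1.1  -1.22]
turn rotvec deg [-0.06 -0.18  0.08]  shift after turn (mm): [402.5  370.17  25.76]
shift now axes (mm): [401.88 370.78  26.6 ]
```

Call:
play_rows:
  steps:
    - [[0.02,0.0185,0,0,0,0],[0.034,0.0313,0,0,0,0],[0.034,0.0313,0,0,0,0],[0.034,0.0313,0,0,0,0],[0.034,0.0313,0,0,0,0],[0.034,0.0313,0,0,0,0],[0.034,0.0313,0,0,0,0],[0.034,0.0313,0,0,0,0],[0.034,0.0313,0,0,0,0],[0.034,0.0313,0,0,0,0]]

```text
t: 13.3
tcp_pos: [0.5022, 0.2993, 0.2762]
tool_rot: [0.413, 0.911, -0.001, -0.001]
force: [0.4, -0.5, 0.2]
finger_gap: 0.651
```

Call:
play_rows:
  steps:
    - [[0.034,0.0313,0.01,0,0,0],[0.026,0.024,0.01,0,0,0],[0.0165,0.0155,0.008,0,0,0],[0,0,0,0,0,0],[0,0,0,0,0,0],[0,0,0,0,0,0]]

```text
t: 14.05
tcp_pos: [0.5064, 0.4009, 0.2498]
tool_rot: [0.415, 0.91, 0.0, 0.0]
force: [-0.5, -0.1, 0.2]
finger_gap: 0.649
```

```bash
python3 plan.py 0.5045 0.402 0.205 41
python3 - <<'E'
from h import *
p=manip.snapshot("scene");q=manip.snapshot("top")
s=manip.sense(); t=s["tcp_pos"]
o=np.zeros((600,800,3),np.uint8)
for pp,(x0,y0),ox in((p,(180,90),0),(q,(170,180),400)):
    i=cv2.resize(pp["img"][y0:y0+120,x0:x0+80,::-1],None,fx=5,fy=5,interpolation=cv2.INTER_CUBIC)
    i=cv2.convertScaleAbs(i,alpha=1.3,beta=15)
    for z in(t[2]-.025,.177,.112,.01):
        u=proj(pp,[t[0],t[1],z]); print(u.round(1)); cv2.circle(i,(int((u[0]-x0+.5)*5),int((u[1]-y0+.5)*5)),2,(0,0,255),-1)
    o[:600,ox:ox+400]=i
cv2.imwrite("pics/g6.png",o)
E
```

```text
t 14.05 tcp [0.5064 0.4009 0.2498] jawdeg 40.93 tilt z [ 4.e-04 -2.e-04 -1.e+00] gap 0.649 F [-0.5  -0.15  0.2 ] q [ 0.5   0.56  1.38 -0.    1.19 -0.22]
turn rotvec deg [ 0.01  0.02 -0.07]  shift after turn (mm): [ 2.05 -0.69 44.81]
shift now axes (mm): [ 2.06 -0.7  44.8 ]
[211.5 120.5]
[214.1 136.3]
[217.3 156.7]
[222.  186.3]
[200.2 219.2]
[205.2 221.5]
[211.4 224.4]
[220.  228.3]
```

View pics/g6.png

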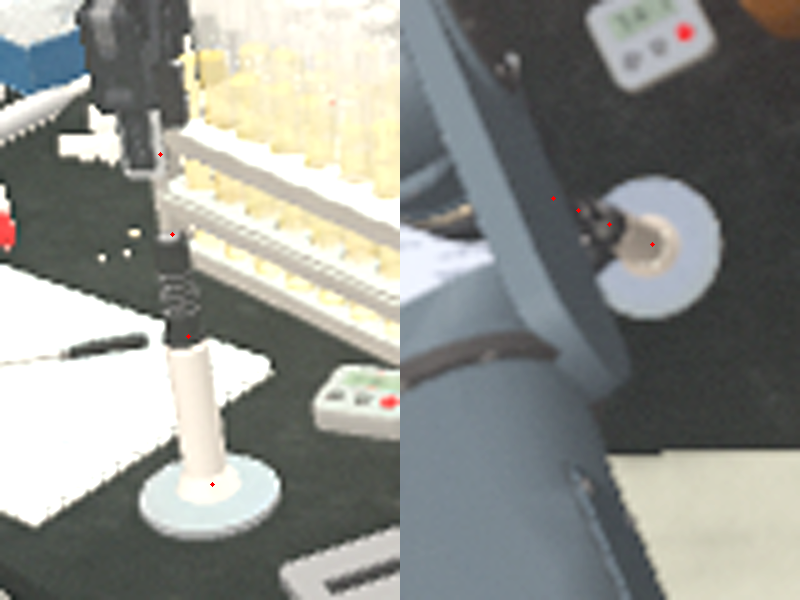

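Run:
```python
from h import *
import pickle
p=manip.snapshot("scene")
t=np.array([.5064,.4009,.2498]); a=np.radians(41);Y=np.array([np.cos(a),np.sin(a),0]);X=np.array([-np.sin(a),np.cos(a),0])
i=cv2.resize(p["img"][85:165,175:255,::-1],None,fx=7,fy=7,interpolation=cv2.INTER_CUBIC)
i=cv2.convertScaleAbs(i,alpha=1.6,beta=25)
for zz in(-.021,0.02):
  for sx in(-1,1):
    for yy in (-.0276,-.04):
      u=proj(p,t+Y*yy+X*.011*sx+[0,0,zz]); print(zz,sx,yy,u.round(1)); cv2.circle(i,(int((u[0]-175+.5)*7),int((u[1]-85+.5)*7)),2,(0,0,255) if yy>-.03 else (0,255,0),-1)
cv2.imwrite("pics/g7.png",i)
```

```text
-0.021 -1 -0.0276 [213.4 123.6]
-0.021 -1 -0.04 [212.5 125.6]
-0.021 1 -0.0276 [205.1 123.6]
-0.021 1 -0.04 [204.1 125.6]
0.02 -1 -0.0276 [211.1 109.1]
0.02 -1 -0.04 [210.2 111.1]
0.02 1 -0.0276 [202.7 109.1]
0.02 1 -0.04 [201.6 111.1]
```

View pics/g7.png

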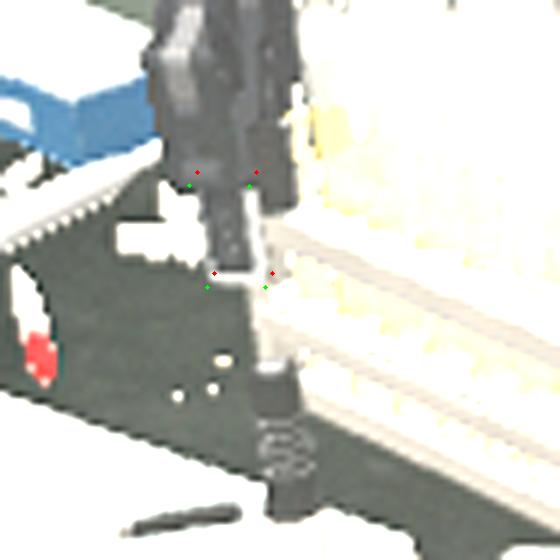

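The gripper axis lines up with the probe sideways within about 0.5 px: head top at (214.4,139), and the axis projects to 214.1. I shift slightly, descend and grip.

Call:
play_rows:
  steps:
    - [[0.001,-0.001,0.03,0,0,0],[0,0,0.03,0,0,0],[0,0,0.025,0,0,0],[0,0,0.01,0,0,0],[0,0,0.002,0,0,0],[0,0,0,0,0,0],[0,0,0,0,0,0]]

```text
t: 15.08
tcp_pos: [0.5052, 0.4026, 0.1535]
tool_rot: [0.415, 0.91, 0.001, 0.001]
force: [0.0, 0.4, 0.1]
finger_gap: 0.651
```

```bash
python3 plan.py 0.5045 0.402 0.153 41
python3 - <<'E'
from h import *
p=manip.snapshot("scene")
i=cv2.resize(p["img"][110:210,180:260,::-1],None,fx=6,fy=6,interpolation=cv2.INTER_CUBIC)
i=cv2.convertScaleAbs(i,alpha=1.6,beta=25)
cv2.imwrite("pics/g8.png",i)
E
```

```text
t 15.075 tcp [0.5052 0.4026 0.1535] jawdeg 41.0 tilt z [ 0.002   0.0011 -1.    ] gap 0.651 F [0.   0.37 0.1 ] q [ 0.5   0.68  1.47 -0.    1.   -0.22]
turn rotvec deg [ 0.13  0.03 -0.  ]  shift after turn (mm): [ 0.03 -0.88  0.49]
shift now axes (mm): [ 0.03 -0.88  0.49]
```

View pics/g8.png

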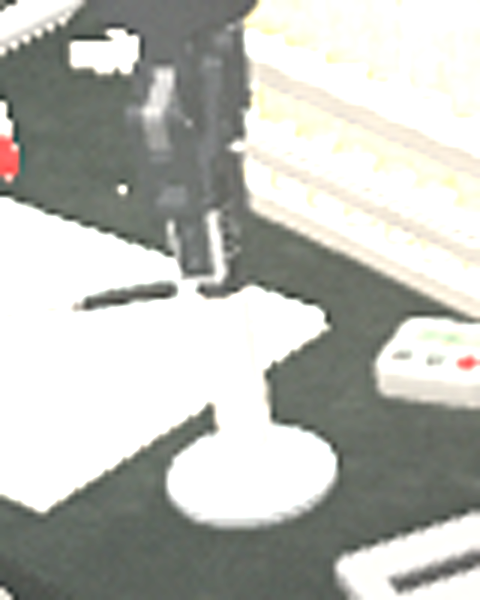

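Call:
play_rows:
  steps:
    - [[0.0005,0,0,0,0,0],[0,0,0,0,0,0],[0,0,0,0,0,0],[0,0,0,0,0,0],[0,0,0,0,0,0],[0,0,0,0,0,0],[0,0,0,0,0,0]]
  fingers: 0
  squeeze: 60

```text
t: 16.0
tcp_pos: [0.5045, 0.4028, 0.1528]
tool_rot: [0.415, 0.91, 0.0, 0.0]
force: [-0.9, 0.5, 6.1]
finger_gap: 0.217
```

```bash
python3 plan.py 0.5045 0.402 0.153 41
python3 - <<'E'
from h import *
p=manip.snapshot("scene");print(manip.sense()["ft_torque"])
i=cv2.resize(p["img"][110:210,180:260,::-1],None,fx=6,fy=6,interpolation=cv2.INTER_CUBIC)
cv2.imwrite("pics/g9.png",i)
E
```

```text
t 16.0 tcp [0.5045 0.4028 0.1528] jawdeg 40.99 tilt z [ 7.e-04  5.e-04 -1.e+00] gap 0.217 F [-0.91  0.46  6.07] q [ 0.5   0.68  1.47  0.    1.   -0.21]
turn rotvec deg [ 0.05  0.01 -0.01]  shift after turn (mm): [-0.58 -0.49 -0.24]
shift now axes (mm): [-0.58 -0.49 -0.24]
[ 0.0082436   0.04956068 -0.01480384]
```

View pics/g9.png

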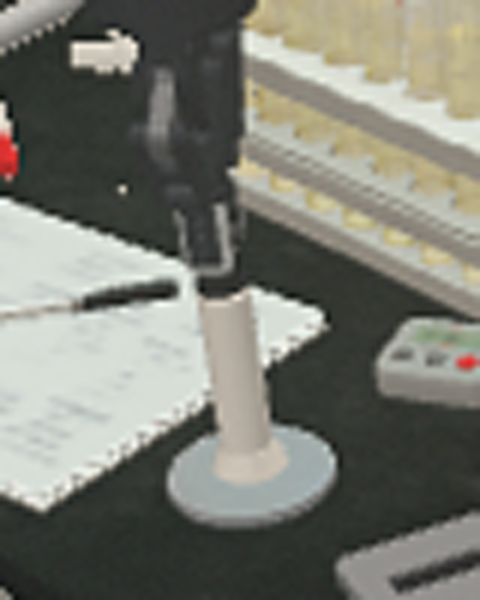

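The probe is gripped: opening 0.217, side force under 1 N. Lifting straight up.

Call:
play_rows:
  steps:
    - [[0,0,-0.004,0,0,0],[0,0,-0.01,0,0,0],[0,0,-0.02,0,0,0],[0,0,-0.025,0,0,0],[0,0,-0.025,0,0,0],[0,0,-0.025,0,0,0],[0,0,-0.02,0,0,0],[0,0,-0.015,0,0,0],[0,0,-0.006,0,0,0],[0,0,0,0,0,0]]

```text
t: 17.3
tcp_pos: [0.5041, 0.4025, 0.3023]
tool_rot: [0.415, 0.91, -0.0, -0.0]
force: [-0.6, 0.0, -1.2]
finger_gap: 0.218
```

```bash
python3 plan.py 0.4825 -0.0905 0.303 41
python3 - <<'E'
from h import *
p=manip.snapshot("scene");print(manip.sense()["ft_torque"])
i=cv2.resize(p["img"][70:210,170:270,::-1],None,fx=5,fy=5,interpolation=cv2.INTER_CUBIC)[:600]
cv2.imwrite("pics/g10.png",i)
E
```

```text
t 17.3 tcp [0.5041 0.4025 0.3023] jawdeg 41.0 tilt z [-1.e-04 -1.e-04 -1.e+00] gap 0.218 F [-0.57  0.   -1.24] q [ 0.5   0.51  1.33 -0.    1.3  -0.21]
turn rotvec deg [-0.01  0.   -0.  ]  shift after turn (mm): [-357.87 -339.77   -0.73]
shift now axes (mm): [-357.89 -339.75   -0.67]
[0.02284793 0.02489122 0.02143399]
```

View pics/g10.png

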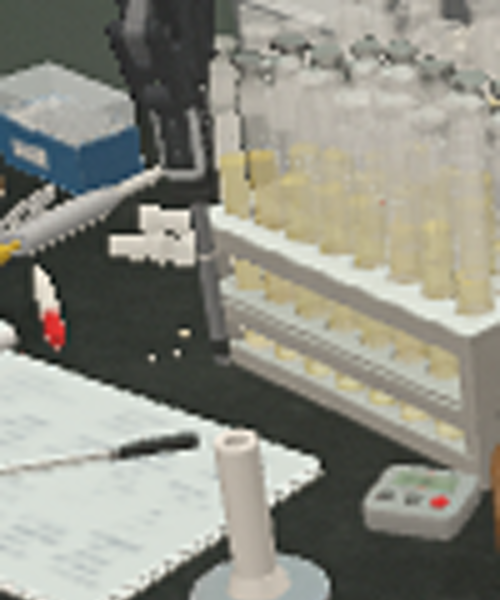

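Call:
play_rows:
  steps:
    - [[-0.012,-0.0114,0,0,0,0],[-0.024,-0.0228,0,0,0,0],[-0.03,-0.0285,0,0,0,0],[-0.03,-0.0285,0,0,0,0],[-0.03,-0.0285,0,0,0,0],[-0.03,-0.0285,0,0,0,0],[-0.03,-0.0285,0,0,0,0],[-0.03,-0.0285,0,0,0,0],[-0.03,-0.0285,0,0,0,0],[-0.03,-0.0285,0,0,0,0]]

```text
t: 18.6
tcp_pos: [0.4862, 0.0203, 0.3018]
tool_rot: [0.415, 0.91, -0.0, -0.001]
force: [0.6, -0.7, -1.1]
finger_gap: 0.217
```

Call:
play_rows:
  steps:
    - [[-0.03,-0.0285,0,0,0,0],[-0.03,-0.0285,0,0,0,0],[-0.016,-0.0152,0,0,0,0],[-0.006,-0.0057,0,0,0,0],[0,0,0,0,0,0],[0,0,0,0,0,0],[0,0,0,0,0,0]]

```text
t: 19.48
tcp_pos: [0.4823, -0.0898, 0.3023]
tool_rot: [0.414, 0.91, 0.0, -0.0]
force: [-0.1, -0.4, -1.8]
finger_gap: 0.222
```

```bash
python3 plan.py 0.4825 -0.0905 0.303 41
python3 - <<'E'
from h import *
import pickle
p=manip.snapshot("scene");q=manip.snapshot("top"); pickle.dump((p,q,manip.sense()),open("Q.pkl","wb"))
t=np.array(manip.sense()["tcp_pos"]); 
print(manip.sense()["ft_torque"])
o=np.zeros((600,800,3),np.uint8)
for pp,(x0,y0),ox in((p,(310,145),0),(q,(360,180),400)):
    i=cv2.resize(pp["img"][y0:y0+120,x0:x0+80,::-1],None,fx=5,fy=5,interpolation=cv2.INTER_CUBIC)
    for dz in(.141,.141-.066,.141-.1,.126):
        u=proj(pp,[t[0],t[1],t[2]-dz]) if dz!=.126 else proj(pp,[t[0],t[1],.126]); print(u.round(1)); cv2.circle(i,(int((u[0]-x0+.5)*5),int((u[1]-y0+.5)*5)),2,(0,0,255),-1)
    o[:600,ox:ox+400]=i
cv2.imwrite("pics/g11.png",o)
E
```

```text
t 19.475 tcp [ 0.4823 -0.0898  0.3023] jawdeg 41.08 tilt z [-2.e-04  2.e-04 -1.e+00] gap 0.222 F [-0.07 -0.43 -1.82] q [-0.41  0.29  1.7   0.    1.15 -1.13]
turn rotvec deg [ 0.   -0.02  0.08]  shift after turn (mm): [-0.66 -0.31 -0.7 ]
shift now axes (mm): [-0.66 -0.31 -0.7 ]
[0.00378879 0.03227409 0.01252388]
[348.3 215.5]
[349.6 190.2]
[350.3 176.2]
[347.6 228.2]
[391.3 227.7]
[394.3 224.8]
[396.1 223.2]
[389.7 229.1]
```

View pics/g11.png

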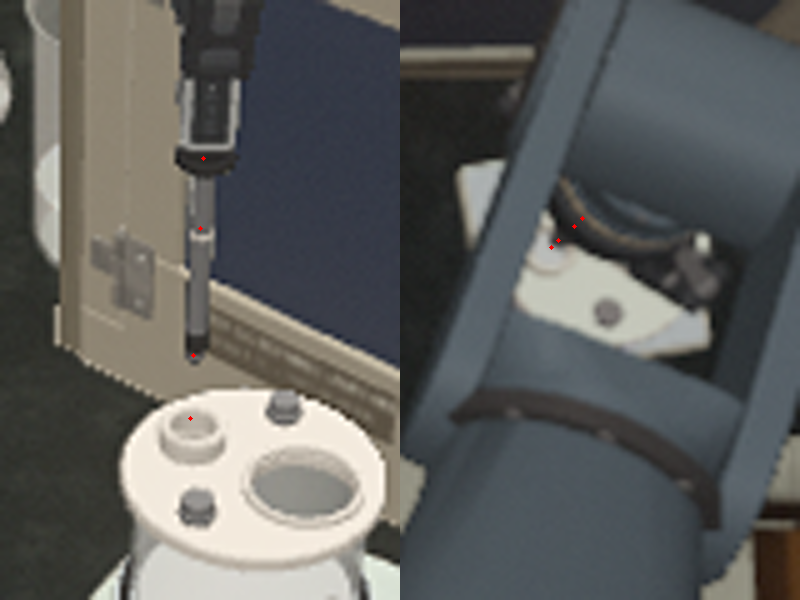

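The scene picture shows the probe upright over the collar: tip at (348.5,217), ring at (350,192), port mouth at (348.4,229.3). I lower until the tip is about 6 mm above the mouth and compare again with little parallax.

Call:
play_rows:
  steps:
    - [[-0.0005,-0.001,0.01,0,0,0],[0,0,0.01,0,0,0],[0,0,0.006,0,0,0],[0,0,0.003,0,0,0],[0,0,0,0,0,0],[0,0,0,0,0,0],[0,0,0,0,0,0]]

```text
t: 20.45
tcp_pos: [0.4822, -0.0919, 0.2736]
tool_rot: [0.415, 0.91, -0.0, 0.0]
force: [0.9, -0.8, -0.4]
finger_gap: 0.216
```

```bash
python3 plan.py 0.4825 -0.0905 0.272 41
cat > look.py <<'E'
import sys; from h import *
import pickle
from station import manip
tag=sys.argv[1]; off=float(sys.argv[2]) if len(sys.argv)>2 else .141
im=[manip.snapshot("scene") for _ in range(1)]; p=im[0]; q=manip.snapshot("top"); s=manip.sense(); pickle.dump((p,q,s),open(f"{tag}.pkl","wb"))
t=np.array(s["tcp_pos"]); print(t.round(4),np.round(s["ft_torque"],3))
f=10;x0,y0=332,190
i=cv2.resize(p["img"][y0:y0+55,x0:x0+40,::-1],None,fx=f,fy=f,interpolation=cv2.INTER_CUBIC)
i=cv2.convertScaleAbs(i,alpha=1.1,beta=10)
for u in range(x0,x0+40,5): cv2.putText(i,str(u),(int((u-x0+.5)*f)-10,10),0,.35,(0,255,255),1); cv2.line(i,(int((u-x0+.5)*f),12),(int((u-x0+.5)*f),18),(0,255,255),1)
for v in range(y0,y0+55,5): cv2.putText(i,str(v),(0,int((v-y0+.5)*f)+4),0,.35,(0,255,255),1)
def circ(i,pp,x0,y0,f,c,r,col):
    pts=[proj(pp,[c[0]+r*np.cos(a),c[1]+r*np.sin(a),c[2]]) for a in np.linspace(0,2*np.pi,40)]
    cv2.polylines(i,[np.array([[(u[0]-x0+.5)*f,(u[1]-y0+.5)*f] for u in pts]).astype(int)],True,col,1)
circ(i,p,x0,y0,f,[t[0],t[1],t[2]-off],.005,(0,0,255)); circ(i,p,x0,y0,f,[t[0],t[1],.126],.010,(0,255,0)); circ(i,p,x0,y0,f,[t[0],t[1],t[2]-off+.066],.005,(255,0,0))
o=np.zeros((550,800,3),np.uint8); o[:550,:400]=i
x1,y1=375,205
j=cv2.resize(q["img"][y1:y1+40,x1:x1+40,::-1],None,fx=f,fy=f,interpolation=cv2.INTER_CUBIC)
circ(j,q,x1,y1,f,[t[0],t[1],t[2]-off],.005,(0,0,255)); circ(j,q,x1,y1,f,[t[0],t[1],.126],.010,(0,255,0))
circ(j,q,x1,y1,f,[t[0],t[1],t[2]-off+.1],.013,(255,0,0))
o[:400,400:]=j
cv2.imwrite(f"pics/{tag}.png",o)
E
python3 look.py L1
```

```text
t 20.45 tcp [ 0.4822 -0.0919  0.2736] jawdeg 41.0 tilt z [ 7.e-04 -3.e-04 -1.e+00] gap 0.216 F [ 0.88 -0.84 -0.38] q [-0.42  0.32  1.74 -0.    1.08 -1.13]
turn rotvec deg [ 0.02  0.04 -0.  ]  shift after turn (mm): [0.8  1.15 1.59]
shift now axes (mm): [0.8  1.15 1.59]
[ 0.4821 -0.0918  0.2736] [-0.009 -0.024 -0.004]
```

View pics/L1.png

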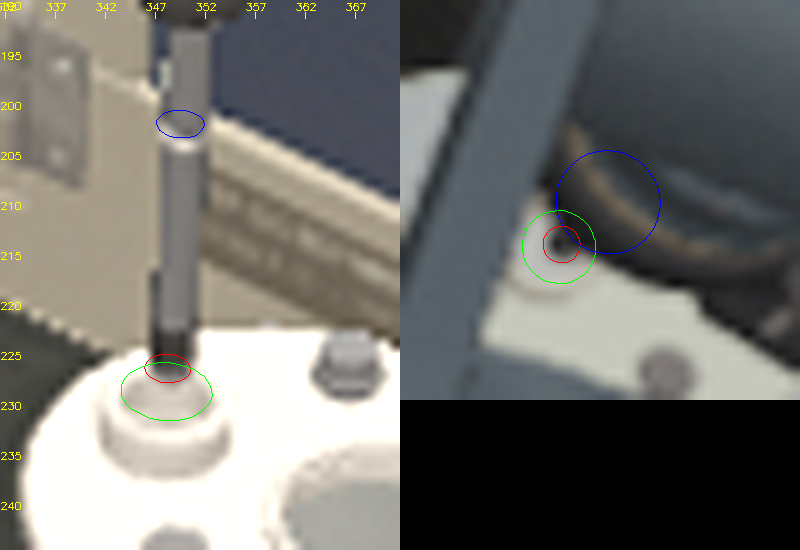

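Run:
```python
import pickle; from h import *
P=pickle.load(open("P.pkl","rb")); p,q,s=pickle.load(open("L1.pkl","rb"))
f=16
def z(im,x0,y0,w,h):
    i=cv2.resize(im["img"][y0:y0+h,x0:x0+w,::-1],None,fx=f,fy=f,interpolation=cv2.INTER_CUBIC)
    for u in range(x0,x0+w,2): cv2.line(i,(int((u-x0+.5)*f),0),(int((u-x0+.5)*f),5),(0,0,255),1); cv2.putText(i,str(u%100),(int((u-x0+.5)*f)-7,16),0,.3,(0,0,255),1)
    for v in range(y0,y0+h,2): cv2.line(i,(0,int((v-y0+.5)*f)),(5,int((v-y0+.5)*f)),(0,0,255),1); cv2.putText(i,str(v%100),(8,int((v-y0+.5)*f)+4),0,.3,(0,0,255),1)
    return i
a=np.hstack([z(P["top"],380,218,24,18),z(q,380,218,24,18)]); b=np.hstack([z(P["scene"],338,221,24,18),z(p,338,221,24,18)])
cv2.imwrite("pics/z1.png",np.vstack([a,b]))
```

```text
(no output)
```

View pics/z1.png

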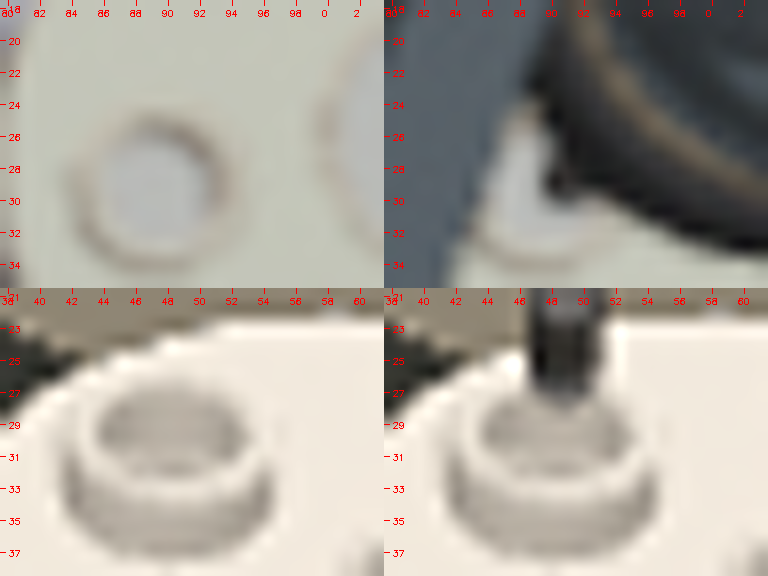

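Run:
```python
import pickle; from h import *
np.set_printoptions(linewidth=200)
for tag in("Q","L1"):
    p,q,s=pickle.load(open(tag+".pkl","rb")); t=np.array(s["tcp_pos"]); tip=t[2]-.141
    v=np.array([.590,.430,0]);v=v/np.linalg.norm(v)
    near=t-v*.005
    print(tag,t.round(4),"pred near-surface rows: tip",proj(p,[near[0],near[1],tip]).round(2),"ring",proj(p,[near[0],near[1],tip+.066]).round(2),"flange bottom near edge",proj(p,[*(t-v*.013)[:2],tip+.1]).round(2),"top near edge",proj(p,[*(t-v*.013)[:2],tip+.105]).round(2))
    g=p["img"].astype(int)
    r0=int(proj(p,[t[0],t[1],tip+.112])[1])
    for r in range(r0,int(proj(p,[t[0],t[1],tip])[1])+6):
        # axis col
        z=tip+.1; a=proj(p,[t[0],t[1],tip+.1]);b=proj(p,[t[0],t[1],tip]); c=a[0]+(r-a[1])/(b[1]-a[1])*(b[0]-a[0])
        print(r,round(c,1),g[r,int(round(c))-4:int(round(c))+6].mean(1).astype(int).tolist() if 0 else g.mean(2).astype(int)[r,int(round(c))-6:int(round(c))+8].tolist())
```

```text
Q [ 0.4824 -0.09    0.3023] pred near-surface rows: tip [348.2  216.94] ring [349.49 191.54] flange bottom near edge [350.09 179.73] top near edge [350.2  177.61]
171 350.5 [130, 136, 146, 67, 49, 53, 60, 62, 53, 48, 80, 150, 58, 58]
172 350.5 [129, 129, 136, 146, 62, 44, 45, 47, 45, 43, 46, 77, 151, 54]
173 350.4 [129, 134, 161, 148, 90, 63, 65, 68, 67, 67, 66, 100, 151, 54]
174 350.4 [128, 89, 86, 128, 152, 151, 151, 153, 151, 152, 151, 150, 107, 56]
175 350.3 [131, 47, 43, 54, 63, 61, 63, 61, 61, 63, 63, 60, 57, 59]
176 350.3 [130, 38, 51, 42, 39, 40, 41, 38, 40, 37, 39, 47, 51, 43]
177 350.2 [129, 29, 44, 49, 50, 48, 43, 43, 45, 46, 53, 50, 48, 60]
178 350.2 [132, 129, 32, 40, 46, 50, 53, 52, 52, 51, 46, 44, 39, 60]
179 350.1 [130, 131, 119, 75, 36, 39, 42, 43, 45, 40, 43, 74, 60, 60]
180 350.1 [129, 130, 121, 121, 131, 62, 67, 53, 65, 59, 58, 62, 62, 59]
181 350.0 [131, 129, 119, 107, 144, 94, 102, 100, 93, 58, 61, 59, 60, 61]
182 350.0 [130, 129, 119, 106, 144, 95, 103, 100, 94, 58, 59, 60, 60, 61]
183 349.9 [129, 129, 119, 103, 117, 97, 101, 99, 92, 55, 61, 62, 61, 60]
184 349
[... 5923 characters left out ...]
5 [131, 131, 129, 131, 132, 41, 55, 64, 54, 125, 243, 236, 235, 235]
224 348.4 [134, 129, 127, 126, 128, 39, 43, 47, 48, 128, 244, 236, 234, 234]
225 348.4 [65, 128, 165, 240, 242, 32, 45, 45, 47, 124, 241, 234, 232, 232]
226 348.3 [167, 238, 235, 239, 233, 68, 54, 57, 77, 174, 240, 234, 232, 232]
227 348.2 [236, 228, 228, 218, 198, 127, 94, 96, 99, 186, 224, 231, 233, 232]
228 348.2 [218, 230, 203, 164, 169, 171, 149, 138, 174, 173, 195, 219, 234, 232]
229 348.1 [215, 226, 169, 159, 168, 174, 176, 177, 175, 167, 163, 209, 231, 225]
230 348.1 [208, 226, 163, 159, 166, 173, 176, 175, 172, 164, 155, 189, 231, 225]
231 348.0 [180, 221, 209, 187, 190, 182, 184, 184, 188, 172, 167, 226, 224, 230]
```

Run:
```python
import pickle; from h import *
np.set_printoptions(linewidth=200)
P=pickle.load(open("P.pkl","rb")); p,q,s=pickle.load(open("L1.pkl","rb"))
for im in(P["top"],q):
    print("cols",list(range(383,400)))
    for r in range(223,237): print(r,im["img"].mean(2).astype(int)[r,383:400].tolist())
t=s["tcp_pos"]; tip=t[2]-.141
for z in(tip,tip+.012,.126): print(proj(q,[t[0],t[1],z]),proj(q,[t[0],t[1]+.005,z])-proj(q,[t[0],t[1],z]))
```

```text
cols [383, 384, 385, 386, 387, 388, 389, 390, 391, 392, 393, 394, 395, 396, 397, 398, 399]
223 [192, 192, 192, 191, 192, 192, 191, 191, 192, 192, 192, 192, 192, 192, 192, 192, 191]
224 [192, 192, 192, 191, 190, 189, 189, 190, 189, 189, 190, 192, 192, 192, 192, 192, 185]
225 [192, 191, 191, 189, 185, 170, 158, 162, 169, 181, 188, 189, 192, 192, 193, 193, 181]
226 [192, 191, 189, 184, 174, 163, 154, 143, 134, 154, 175, 187, 189, 192, 192, 192, 181]
227 [192, 190, 186, 181, 176, 178, 178, 173, 156, 133, 158, 182, 186, 192, 192, 193, 186]
228 [187, 178, 178, 183, 183, 184, 185, 184, 179, 157, 151, 172, 185, 193, 192, 192, 184]
229 [185, 169, 172, 183, 184, 185, 183, 184, 184, 169, 151, 170, 186, 189, 192, 192, 188]
230 [189, 170, 165, 182, 182, 184, 185, 185, 184, 169, 155, 172, 184, 191, 193, 192, 192]
231 [193, 173, 161, 182, 183, 185, 184, 184, 185, 175, 172, 179, 184, 192, 192, 192, 193]
232 [192, 175, 150, 171, 186, 185, 183, 184, 184, 183, 181, 180, 185, 192, 192, 191, 192]
233 [192, 187, 166, 150, 169, 181, 185, 189, 183, 178, 179, 184, 190, 192, 192, 192, 193]
234 [192, 192, 186,
[... 938 characters left out ...]
34, 40, 49]
231 [95, 93, 114, 162, 186, 187, 183, 171, 165, 167, 167, 154, 107, 50, 33, 32, 36]
232 [96, 91, 116, 167, 189, 188, 187, 187, 187, 185, 183, 179, 173, 156, 114, 53, 30]
233 [95, 122, 146, 152, 171, 184, 188, 191, 186, 181, 182, 186, 193, 190, 178, 156, 123]
234 [93, 133, 172, 174, 161, 158, 162, 164, 167, 182, 190, 193, 195, 194, 195, 190, 180]
235 [99, 150, 188, 192, 184, 179, 178, 178, 182, 191, 196, 195, 194, 195, 195, 194, 195]
236 [125, 174, 195, 194, 195, 195, 195, 195, 194, 195, 195, 195, 195, 195, 195, 195, 194]
[390.66066515 228.95249512] [-1.84574709  0.03504975]
[391.18256103 228.47793599] [-1.86270586  0.03538738]
[390.37957142 229.20809321] [-1.83661321  0.03486802]
```

Run:
```python
import pickle; from h import *
P=pickle.load(open("P.pkl","rb"));
a=np.linspace(0,2*np.pi,721)
def ext(p,c,r,z):
    u=np.array([proj(p,[c[0]+r*np.cos(t),c[1]+r*np.sin(t),z]) for t in a]); return [u[:,0].min().round(2),u[:,0].max().round(2),u[:,1].min().round(2),u[:,1].max().round(2)]
for c in [(.4828,-.089),(.4821,-.0918)]:
  for n in("top","scene"):
    print(n,c,"outer126",ext(P[n],c,.015,.126),"outer114",ext(P[n],c,.015,.114),"bore126",ext(P[n],c,.01,.126),"bore106",ext(P[n],c,.01,.106))
g=P["top"]["img"].mean(2).astype(int)
# lid edges top: horizontal profile row 228 & vertical col 400
print(g[228,374:384].tolist(),g[228,416:426].tolist()); print(g[202:212,400].tolist(),g[243:254,400].tolist())
g=P["scene"]["img"].mean(2).astype(int)
print("scene rows 222-240 at cols 346..350"); 
for r in range(223,240): print(r,g[r,340:357].tolist())
```

```text
top (0.4828, -0.089) outer126 [np.float64(383.83), np.float64(394.86), np.float64(223.49), np.float64(234.45)] outer114 [np.float64(383.38), np.float64(394.31), np.float64(224.0), np.float64(234.87)] bore126 [np.float64(385.67), np.float64(393.02), np.float64(225.31), np.float64(232.62)] bore106 [np.float64(384.89), np.float64(392.14), np.float64(226.13), np.float64(233.33)]
scene (0.4828, -0.089) outer126 [np.float64(340.55), np.float64(354.18), np.float64(223.7), np.float64(232.33)] outer114 [np.float64(340.39), np.float64(353.92), np.float64(227.87), np.float64(236.55)] bore126 [np.float64(342.82), np.float64(351.9), np.float64(225.11), np.float64(230.86)] bore106 [np.float64(342.53), np.float64(351.5), np.float64(232.04), np.float64(237.84)]
top (0.4821, -0.0918) outer126 [np.float64(384.87), np.float64(395.89), np.float64(223.72), np.float64(234.69)] outer114 [np.float64(384.41), np.float64(395.34), np.float64(224.23), np.float64(235.1)] bore126 [np.float64(386.7), np.float64(394.06), np.float64(225.54), np.float64(232.86)] bore106 [np.float64(385.92), np.float64(393.16), np.flo
[... 1470 characters left out ...]
 198, 213, 209, 187, 188, 173, 173, 191, 211, 226, 223, 191, 220, 234]
233 [232, 210, 149, 166, 184, 201, 215, 217, 224, 224, 225, 216, 219, 192, 155, 220, 234]
234 [233, 232, 148, 163, 170, 176, 187, 189, 200, 198, 198, 183, 170, 158, 151, 220, 234]
235 [232, 233, 193, 162, 170, 173, 176, 175, 177, 174, 172, 168, 162, 154, 176, 235, 234]
236 [231, 233, 231, 198, 166, 171, 174, 175, 174, 173, 169, 164, 161, 181, 234, 234, 233]
237 [232, 232, 233, 231, 216, 186, 188, 171, 170, 169, 167, 184, 202, 233, 234, 232, 232]
238 [231, 232, 232, 233, 233, 232, 233, 231, 219, 233, 232, 232, 233, 234, 232, 232, 232]
239 [232, 232, 232, 232, 232, 233, 233, 233, 232, 233, 233, 233, 233, 233, 232, 232, 232]
```

In this view the probe sits slightly off the bore. Relative to it, the port is about 1 mm toward tool +x in both cameras; across that direction the scene camera says -0.7 mm and the top camera +1.7 mm. I apply a small correction, start the entry and re-check.

Call:
play_rows:
  steps:
    - [[0.0012,0.0004,0,0,0,0],[0,0,0,0,0,0],[0,0,0.004,0,0,0],[0,0,0.006,0,0,0],[0,0,0.006,0,0,0],[0,0,0.004,0,0,0],[0,0,0,0,0,0],[0,0,0,0,0,0]]

```text
t: 21.55
tcp_pos: [0.4816, -0.0907, 0.2534]
tool_rot: [0.415, 0.91, -0.0, 0.0]
force: [0.2, 0.5, -1.1]
finger_gap: 0.218
```

```bash
python3 plan.py 0.4825 -0.0905 0.201 41; sed -i 's/^t=np.array.*$/t=np.array(s["tcp_pos"]); print(t.round(4),np.round(s["force"],2),np.round(s["ft_torque"],3))/' look.py; python3 look.py L2
```

```text
t 21.55 tcp [ 0.4816 -0.0907  0.2534] jawdeg 41.0 tilt z [ 2.e-04 -1.e-04 -1.e+00] gap 0.218 F [ 0.16  0.47 -1.07] q [-0.41  0.35  1.77 -0.    1.02 -1.13]
turn rotvec deg [ 0.    0.01 -0.  ]  shift after turn (mm): [-0.48  0.8  52.36]
shift now axes (mm): [-0.47  0.79 52.36]
[ 0.4816 -0.0906  0.2535] [-0.6   0.99 -0.46] [-0.032 -0.028 -0.003]
```

View pics/L2.png

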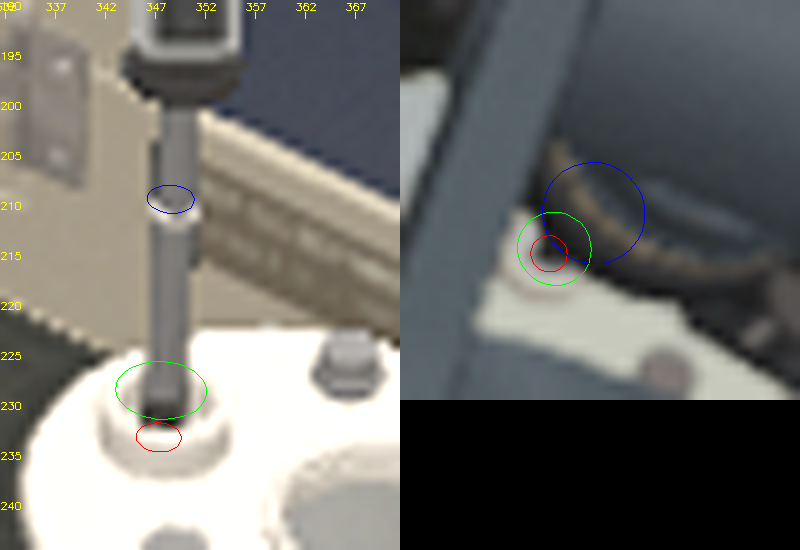

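The tip is inside the bore without contact: force under 1 N, shaft at column 348.0 and bore centre at 348.15. I zoom into the top view for the depth direction.

Run:
```python
import pickle; from h import *
p,q,s=pickle.load(open("L2.pkl","rb"))
g=q["img"].mean(2).astype(int)
print("cols",list(range(383,400)))
for r in range(223,237): print(r,g[r,383:400].tolist())
t=s["tcp_pos"]
for z in(.1125,.126,.135): print(z,proj(q,[t[0],t[1],z]))
g=p["img"].mean(2).astype(int)
for r in range(222,236): print(r,g[r,340:357].tolist())
f=20
a=cv2.resize(q["img"][220:238,380:400,::-1],None,fx=f,fy=f,interpolation=cv2.INTER_CUBIC);b=cv2.resize(p["img"][222:240,338:358,::-1],None,fx=f,fy=f,interpolation=cv2.INTER_CUBIC)
cv2.imwrite("pics/z2.png",np.hstack([a,b]))
```

```text
cols [383, 384, 385, 386, 387, 388, 389, 390, 391, 392, 393, 394, 395, 396, 397, 398, 399]
223 [95, 96, 95, 94, 73, 34, 45, 59, 61, 76, 79, 66, 52, 47, 50, 58, 69]
224 [95, 95, 95, 86, 56, 29, 39, 52, 58, 85, 94, 73, 66, 52, 46, 52, 66]
225 [96, 95, 94, 85, 57, 29, 32, 43, 52, 72, 95, 87, 66, 64, 53, 46, 52]
226 [95, 95, 92, 125, 131, 69, 30, 37, 48, 58, 75, 84, 77, 74, 63, 52, 48]
227 [95, 95, 90, 143, 174, 136, 29, 31, 39, 52, 57, 66, 88, 93, 74, 61, 55]
228 [95, 94, 116, 162, 186, 157, 54, 29, 31, 39, 49, 57, 72, 81, 85, 83, 62]
229 [95, 100, 143, 180, 180, 141, 52, 33, 29, 33, 42, 50, 55, 57, 73, 91, 99]
230 [94, 96, 154, 186, 167, 113, 45, 44, 35, 30, 31, 37, 43, 52, 56, 74, 87]
231 [94, 100, 155, 187, 179, 155, 119, 98, 96, 77, 29, 33, 31, 41, 48, 54, 58]
232 [98, 123, 150, 174, 190, 184, 173, 168, 168, 156, 110, 44, 31, 32, 34, 41, 46]
233 [126, 168, 169, 154, 172, 185, 188, 192, 187, 177, 166, 152, 115, 52, 32, 33, 32]
234 [133, 180, 190, 175, 162, 159, 163, 166, 169, 182, 190, 189, 179, 158, 113, 63, 52]
235 [151, 190, 196, 193, 185, 181, 179, 179, 184, 191, 196, 196, 196, 1
[... 731 characters left out ...]
228 [239, 236, 218, 230, 205, 166, 107, 102, 104, 97, 90, 179, 194, 219, 234, 232, 232]
229 [236, 225, 216, 226, 169, 161, 97, 106, 107, 99, 80, 174, 164, 209, 231, 226, 232]
230 [232, 210, 208, 226, 165, 162, 71, 58, 64, 63, 85, 173, 156, 189, 231, 225, 232]
231 [232, 208, 179, 221, 211, 191, 37, 44, 44, 45, 94, 178, 169, 226, 224, 230, 233]
232 [232, 209, 152, 198, 215, 213, 85, 91, 35, 46, 140, 216, 226, 223, 191, 220, 234]
233 [232, 209, 149, 166, 185, 203, 217, 221, 231, 230, 227, 217, 219, 192, 155, 221, 234]
234 [233, 231, 147, 164, 169, 176, 189, 191, 201, 201, 199, 184, 170, 158, 151, 221, 234]
235 [232, 233, 192, 162, 169, 172, 176, 175, 177, 175, 172, 169, 162, 154, 176, 235, 233]
```

View pics/z2.png

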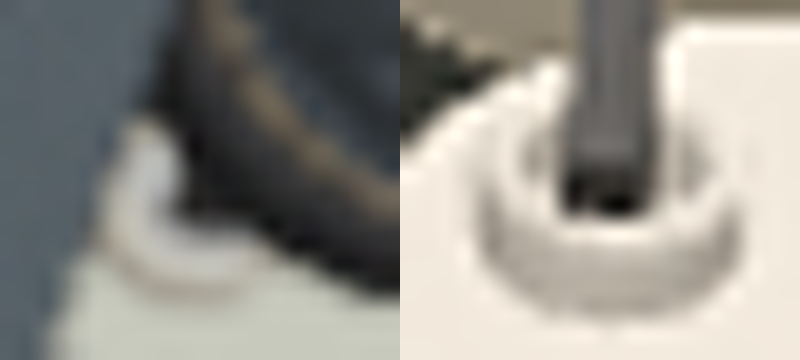

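Sideways centring is within 0.3 mm. For depth, the scene camera says about -0.5 mm and the top camera +1.7 mm, both well inside the 5 mm clearance. I apply +0.5 mm and lower toward final depth.

Call:
play_rows:
  steps:
    - [[0.0001,0.0005,0.004,0,0,0],[0,0,0.007,0,0,0],[0,0,0.008,0,0,0],[0,0,0.008,0,0,0],[0,0,0.008,0,0,0],[0,0,0.007,0,0,0],[0,0,0.004,0,0,0],[0,0,0.002,0,0,0],[0,0,0,0,0,0],[0,0,0,0,0,0]]

```text
t: 22.9
tcp_pos: [0.4819, -0.0903, 0.2055]
tool_rot: [0.415, 0.91, -0.0, 0.0]
force: [-0.2, -0.4, -0.5]
finger_gap: 0.216
```

```bash
python3 plan.py 0.4825 -0.0905 0.201 41;  python3 look.py L3
python3 - <<'E'
import pickle; from h import *
p,q,s=pickle.load(open("L3.pkl","rb"))
g=q["img"].mean(2).astype(int)
print("cols",list(range(381,400)))
for r in range(223,237): print(r,g[r,381:400].tolist())
t=s["tcp_pos"]; v=np.array([.590,.430,0]);v=v/np.linalg.norm(v); n=t-v*.005
for z in(.106,.126,.16): print(z,proj(q,[t[0],t[1],z]).round(2))
print("ring near",proj(p,[n[0],n[1],t[2]-.075]).round(2),"flange bot",proj(p,[*(t-v*.013)[:2],t[2]-.041]).round(2))
g=p["img"].mean(2).astype(int)
for r in range(216,236): print(r,g[r,340:357].tolist())
E
```

```text
t 22.9 tcp [ 0.4819 -0.0903  0.2055] jawdeg 41.0 tilt z [ 5.e-04 -2.e-04 -1.e+00] gap 0.216 F [-0.23 -0.37 -0.53] q [-0.41  0.42  1.82 -0.    0.9  -1.13]
turn rotvec deg [ 0.01  0.03 -0.  ]  shift after turn (mm): [-0.55  0.26  4.53]
shift now axes (mm): [-0.55  0.26  4.53]
[ 0.4819 -0.0902  0.2055] [-0.27 -0.32 -0.83] [ 0.014  0.023 -0.017]
cols [381, 382, 383, 384, 385, 386, 387, 388, 389, 390, 391, 392, 393, 394, 395, 396, 397, 398, 399]
223 [94, 93, 93, 94, 80, 58, 67, 83, 78, 55, 51, 52, 56, 55, 60, 60, 60, 61, 62]
224 [94, 93, 94, 92, 72, 47, 65, 78, 75, 63, 54, 48, 49, 53, 55, 56, 57, 60, 60]
225 [93, 93, 95, 85, 58, 43, 55, 67, 75, 74, 63, 51, 46, 52, 55, 55, 56, 55, 57]
226 [94, 95, 94, 78, 40, 34, 49, 62, 89, 90, 63, 57, 47, 48, 55, 68, 75, 67, 57]
227 [93, 93, 92, 78, 48, 32, 42, 54, 76, 92, 81, 61, 56, 47, 51, 62, 76, 79, 72]
228 [92, 94, 89, 82, 66, 30, 32, 45, 59, 73, 81, 70, 62, 58, 49, 48, 57, 67, 74]
229 [93, 94, 111, 136, 130, 82, 30, 36, 51, 57, 65, 81, 79, 65, 64, 53, 46, 51, 59]
230 [92, 92, 147, 171, 163, 143, 29, 30, 40, 53, 56, 72, 91, 92, 73, 63, 57, 51, 47]

[... 1680 characters left out ...]
6, 217, 230, 205, 164, 127, 116, 99, 98, 123, 177, 193, 219, 234, 232, 232]
229 [236, 225, 215, 226, 168, 159, 129, 164, 164, 137, 147, 170, 163, 209, 231, 226, 233]
230 [233, 211, 207, 226, 165, 159, 107, 107, 109, 100, 119, 169, 156, 189, 231, 225, 232]
231 [232, 209, 179, 221, 210, 188, 120, 97, 99, 95, 123, 176, 167, 226, 223, 230, 233]
232 [232, 209, 152, 198, 215, 211, 129, 135, 91, 96, 175, 213, 226, 223, 190, 220, 234]
233 [232, 210, 148, 166, 183, 202, 215, 220, 227, 227, 227, 217, 219, 192, 155, 220, 234]
234 [233, 231, 148, 163, 171, 176, 189, 190, 201, 199, 198, 184, 169, 157, 151, 221, 233]
235 [233, 232, 193, 163, 170, 174, 175, 175, 176, 174, 172, 168, 162, 154, 176, 235, 233]
```

View pics/L3.png

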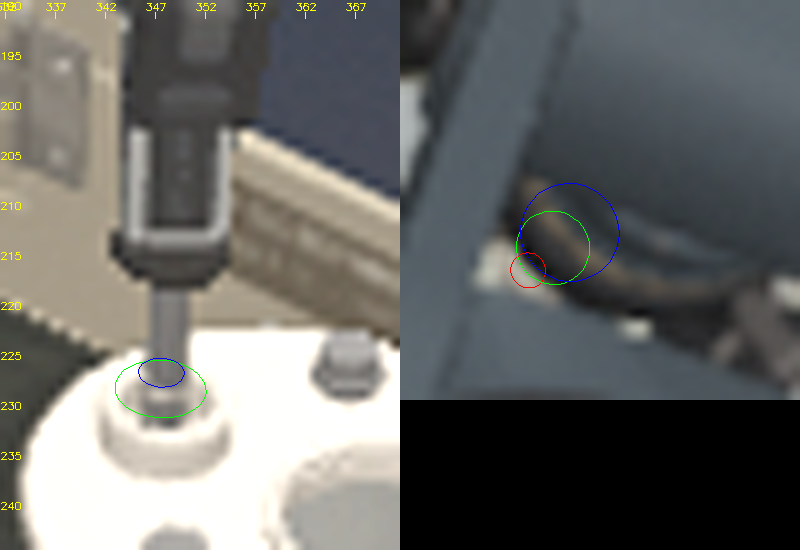

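The ring is at (347.8,229.1) and needs about 4.5 mm more. The shaft is at column 347.96 against bore centre 348.15. I lower the last part slowly with a 0.3 mm sideways trim.

Call:
play_rows:
  steps:
    - [[-0.0003,0,0.0015,0,0,0],[0,0,0.0015,0,0,0],[0,0,0.001,0,0,0],[0,0,0.0005,0,0,0],[0,0,0,0,0,0],[0,0,0,0,0,0],[0,0,0,0,0,0],[0,0,0,0,0,0]]

```text
t: 24.0
tcp_pos: [0.482, -0.0904, 0.2008]
tool_rot: [0.415, 0.91, -0.0, 0.0]
force: [1.5, -0.5, -1.1]
finger_gap: 0.217
```

```bash
python3 plan.py 0.4825 -0.0905 0.201 41;  python3 look.py L4
python3 - <<'E'
import pickle; from h import *
p,q,s=pickle.load(open("L4.pkl","rb"))
t=s["tcp_pos"]; v=np.array([.590,.430,0]);v=v/np.linalg.norm(v); n=t-v*.005
print(t,"ring near",proj(p,[n[0],n[1],t[2]-.075]).round(2),"ring centre",proj(p,[t[0],t[1],t[2]-.075]).round(2))
g=p["img"].mean(2).astype(int)
for r in range(224,236): print(r,g[r,340:357].tolist())
f=10
a=cv2.resize(p["img"][180:240,320:380,::-1],None,fx=f,fy=f,interpolation=cv2.INTER_CUBIC)
cv2.imwrite("pics/z4.png",a)
E
```

```text
t 24.0 tcp [ 0.482  -0.0904  0.2008] jawdeg 41.0 tilt z [ 1.e-04 -1.e-04 -1.e+00] gap 0.217 F [ 1.54 -0.51 -1.1 ] q [-0.41  0.43  1.82 -0.    0.89 -1.13]
turn rotvec deg [ 0.  0. -0.]  shift after turn (mm): [-0.36  0.32 -0.17]
shift now axes (mm): [-0.36  0.32 -0.17]
[ 0.482  -0.0904  0.2008] [-0.43  0.32 -1.18] [-0.053 -0.01  -0.056]
[ 0.48201073 -0.09042184  0.20084015] ring near [347.58 229.9 ] ring centre [347.65 228.46]
224 [72, 137, 133, 129, 127, 125, 127, 97, 102, 98, 118, 240, 237, 234, 234, 234, 234]
225 [50, 59, 64, 127, 166, 239, 170, 95, 104, 97, 119, 243, 235, 233, 232, 232, 232]
226 [47, 59, 167, 238, 236, 240, 165, 96, 103, 97, 116, 237, 236, 232, 232, 232, 231]
227 [158, 231, 236, 229, 230, 221, 121, 98, 103, 97, 104, 213, 222, 231, 233, 232, 232]
228 [239, 236, 218, 230, 204, 166, 102, 98, 103, 98, 115, 177, 193, 219, 234, 233, 231]
229 [236, 225, 216, 226, 168, 159, 121, 97, 100, 98, 136, 170, 162, 209, 231, 225, 232]
230 [232, 211, 208, 226, 165, 160, 150, 197, 120, 143, 208, 168, 154, 190, 231, 225, 233]
231 [232, 209, 179, 221, 210, 187, 121, 131, 140, 134, 137, 175, 168, 226, 224, 230, 232]
232 [232, 208, 151, 197, 214, 210, 146, 134, 96, 96, 155, 214, 226, 223, 192, 220, 233]
233 [232, 209, 148, 167, 184, 202, 216, 219, 227, 226, 226, 217, 219, 192, 154, 221, 234]
234 [233, 231, 148, 163, 170, 175, 189, 190, 200, 199, 198, 183, 169, 157, 152, 220, 234]
235 [232, 233, 193, 162, 169, 173, 176, 176, 177, 174, 172, 168, 161, 153, 177, 235, 233]
```

View pics/z4.png

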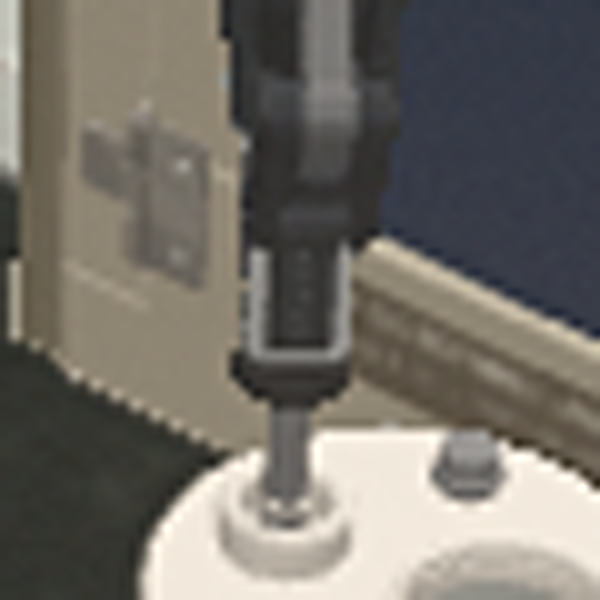

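Ring centre is at row ~230.7, against 230.9 expected for level with the mouth, so within about 0.6 mm. The shaft is centred sideways. I let it settle and check the whole scene before handing in.

Call:
play_rows:
  steps:
    - [[0,-0.0003,0,0,0,0],[0,0,0,0,0,0],[0,0,0,0,0,0],[0,0,0,0,0,0],[0,0,0,0,0,0],[0,0,0,0,0,0],[0,0,0,0,0,0],[0,0,0,0,0,0]]

```text
t: 25.1
tcp_pos: [0.4818, -0.0906, 0.2008]
tool_rot: [0.415, 0.91, -0.0, 0.0]
force: [0.7, 0.3, -0.5]
finger_gap: 0.218
```

```bash
python3 plan.py 0.482 -0.0906 0.201 41
python3 - <<'E'
from h import *
p=manip.snapshot("scene"); s=manip.sense(); print(np.abs(s["qd"]).max(),s["force"],s["ft_torque"])
cv2.imwrite("pics/f.png",cv2.resize(p["img"][120:340,190:480,::-1],None,fx=2.7,fy=2.7,interpolation=cv2.INTER_CUBIC))
E
```

```text
t 25.1 tcp [ 0.4818 -0.0906  0.2008] jawdeg 41.0 tilt z [-0. -0. -1.] gap 0.218 F [ 0.67  0.35 -0.49] q [-0.41  0.43  1.82 -0.    0.89 -1.13]
turn rotvec deg [-0.  0. -0.]  shift after turn (mm): [-0.14  0.18 -0.2 ]
shift now axes (mm): [-0.14  0.18 -0.2 ]
0.002139015764826413 [ 0.58868116 -0.64289999 -0.4935886 ] [ 0.03934837  0.02972356 -0.0004171 ]
```

View pics/f.png

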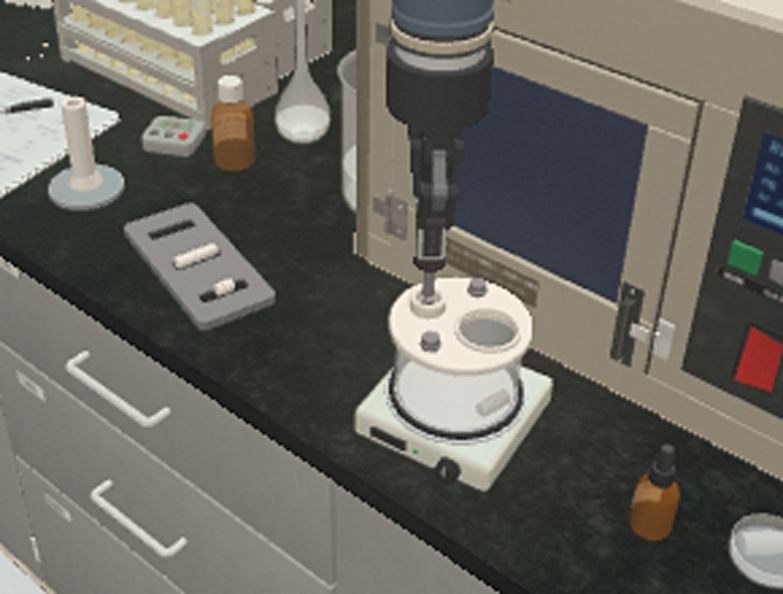

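The picture shows the medium bar in the vessel (~(372,269)) and the probe upright in the collar (~(348,228)). The long and short bars are still in their pockets, and the bottles, timer and empty holder are unmoved. The arm is at rest, so I hand in.

```bash
python3 -c "
from station import manip; print(manip.sign_off())"
```

```text
the job is handed in; nothing more can be done
None
```

The job is done and handed in at about 25 s of the 64 s allowed. The medium stir bar is in the cell, and the gripper is still holding the probe in the narrow port at its depth.

- **Stir bar:** I picked it from the pocket nearest the probe holder and dropped it through the filling port. The last picture shows it on the vessel floor.
- **Probe depth:** The ring's measured height differs from level with the port mouth by about 0.6 mm or less. The tool axis is vertical to within sensor noise.
- **Contact and stillness:** No clear contact force showed at any check during the lowering. Readings stayed within about 2 N, which is noise plus the probe's weight. The arm was at rest when I handed in.
- **Surroundings:** The long and short bars are still in their pockets, and the bottles, timer and holder look unmoved.

**Checks that disagreed:** The cameras did not agree on centring along the scene camera's line of sight. The scene camera put the bore centre about 1 mm nearer to it than the probe, and the top camera put it about 1 mm farther. I placed the probe between the two, so the true offset there is probably under 1.5 mm of the 5 mm clearance. Across that direction the scene camera, the only one with a clear view at the end, put the probe within about 0.4 mm of centre before a last 0.3 mm trim toward it.

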